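# Clear the gluing corner and bring the lamp over the sheet

### The job

Put away the gluing kit: whichever of the glue gun, brush, paint marker, tape roll and glue bottle are lying out go into the large back bay of the wooden tray, and both glass candle holders stand upright in its narrow front bay - the glass is fragile, so grip it lightly and set it down, do not drop it. Only when everything is put away, swing the lamp so that its head hangs over the middle of the teal sheet and leave it there. Leave the phone, paint jars, ribbon spool, plaque, mug and bead box where they are.

Things in the scene. Friction and masses are not known exactly. Their poses are not given: they have to be found in the camera images.
- tray: Light-wood craft tray, 260 (x) x 300 (y) x 70 mm high, fixed, yawed a little. Origin: centre of its underside. Walls and floor 6 mm. A partition along its y at x = -37 mm (6 mm thick, as high as the walls) leaves a narrow FRONT bay on the robot's side (inside x -124 to -40 mm) and a large BACK bay (x -34 to +124 mm); both 288 mm long inside (y -144 to +144 mm).
- sheet: Teal craft sheet lying flat on the table, 210 x 297 mm, under 1 mm thick, does not move. Origin: its centre.
- lamp_arm (a joint): Swing angle of the white desk lamp's stiff arm, rad: 0 = arm points at the robot (-x), positive = towards +y (horizontal offset of the head from the hinge: 260 mm * (-cos q, +sin q)). Range -0.7 to 1.45. It stays where it is left; friction 0.3 N m (a little over 1 N at the knob). It starts swung aside at about 1.16 to 1.3.
- lamp_knob (a point): Middle of the blue upright grip knob (24 mm diameter, 45 mm tall) on top of the lamp's round head; at z = 0.291, top at 0.313, 260 mm from the hinge. The head, centred below it, is a disc of 110 mm diameter, underside at z = 0.214, top at 0.251; the 18 mm wide arm runs from it to the post, top at z = 0.262.
- lamp_hinge (a point): Vertical swing axis of the lamp, at the top of its post (z = 0.255; post 22 mm diameter on a fixed foot of 130 mm diameter). Fixed.
- gluegun: Dark blue cordless hot glue gun lying on its side, 36 mm thick; may be absent (None). Origin: table side, middle of its outline. Barrel 36 mm wide and high, runs along its x at y = +30 mm, from x = -72 to +32 mm, white nozzle on to x = +72 mm; handle (34 mm wide, 30 thick) goes to y = -56 mm at x about -50 mm. Good grip: across the barrel at x = -10, y = +30 mm. About 220 g.
- brush: Flat paint brush with red handle, 150 mm long along its x (bristles to +x), handle 15 mm wide and 12 mm high from x = -75 to +15 mm, head 26 mm wide. Origin: underside, mid-length. May be absent. About 40 g.
- marker: Chunky white paint marker with pink cap, 141 mm long along its x, 19-21 mm wide and 19 mm high. Origin: underside, mid-length. May be absent. About 35 g.
- tape: Yellow tape roll lying flat, outside diameter 66 mm, hole 44 mm, 30 mm high. Origin: centre of the underside. May be absent. About 60 g.
- bottle: White craft-glue bottle with orange cap, standing; body diameter 44 mm, 120 mm tall, narrower shoulder and cap in its top third. Origin: centre of its foot, z up along it. May be absent. About 120 g.
- bottle_mid (a point): Point on the bottle's axis 60 mm above its foot.
- glass1: Amber glass candle holder (open cup), standing, 80 mm tall, rim diameter 58 mm and narrower below. Origin: centre of its foot, z up along it. Fragile: squeezing with more than about 15 N per finger, letting it fall more than about 25 mm or forcing it hard onto the tray cracks it. About 130 g.
- glass2: Green glass candle holder, otherwise the same as glass1.
- phone: Bystander, to be left where it is: phone in a lilac case lying flat, 150 (x) x 73 x 9 mm, origin centre of underside.
- paint1: Bystander, to be left where it is: blue paint jar, 54 mm diameter, 65 mm tall, origin centre of foot.
- paint2: Bystander, to be left where it is: red paint jar, 54 mm diameter, 65 mm tall, origin centre of foot.
- spool: Bystander, to be left where it is: red ribbon spool, 70 mm diameter, 38 mm tall, origin centre of foot.
- plaque: Bystander, to be left where it is: wooden plaque lying flat, 70 x 110 x 12 mm, origin centre of underside.
- mug: Bystander, to be left where it is: blue ceramic mug, 74 mm diameter, 90 mm tall, handle to its +y, origin centre of foot.
- beads: Bystander, to be left where it is: clear bead box, 110 x 70 x 30 mm, origin centre of underside.

How it is judged:
On the way, in this order (a step that is already met when the one before it is completed fails the run):
1. all the tools present are in the tray's back bay and both glasses stand in its front bay (x of gluegun in the frame of tray between -0.034 and 0.126 m and y of gluegun in the frame of tray between -0.147 and 0.147 m and z of gluegun in the frame of tray between -0.01 and 0.07 m and x of brush in the frame of tray between -0.034 and 0.126 m and y of brush in the frame of tray between -0.147 and 0.147 m and z of brush in the frame of tray between -0.01 and 0.07 m and x of marker in the frame of tray between -0.034 and 0.126 m and y of marker in the frame of tray between -0.147 and 0.147 m and z of marker in the frame of tray between -0.01 and 0.07 m and x of tape in the frame of tray between -0.034 and 0.126 m and y of tape in the frame of tray between -0.147 and 0.147 m and z of tape in the frame of tray between -0.01 and 0.07 m and x of bottle in the frame of tray between -0.034 and 0.126 m and y of bottle in the frame of tray between -0.147 and 0.147 m and z of bottle in the frame of tray between -0.01 and 0.07 m and x of bottle_mid in the frame of tray between -0.034 and 0.126 m and y of bottle_mid in the frame of tray between -0.147 and 0.147 m and z of bottle_mid in the frame of tray between -0.01 and 0.085 m and x of glass1 in the frame of tray between -0.125 and -0.04 m and y of glass1 in the frame of tray between -0.147 and 0.147 m and z of glass1 in the frame of tray between -0.01 and 0.02 m and angle between each of glass1, glass2's own z axis and vertical below 0.2 rad and x of glass2 in the frame of tray between -0.125 and -0.04 m and y of glass2 in the frame of tray between -0.147 and 0.147 m and z of glass2 in the frame of tray between -0.01 and 0.02 m), for 0.2 s.
2. then the lamp head is over the middle of the teal sheet (horizontal distance between lamp_knob and sheet below 0.045 m and velocity of joint lamp_arm between -0.05 and 0.05 rad/s), for 0.2 s.
At the end, for the whole second after the job is handed in: Tools present rest with their middle inside the back bay, below the wall tops (bottle: foot inside, middle under 85 mm); both glasses stand in the front bay, tilted under 0.2 rad; the lamp knob is within 45 mm horizontally of the sheet's centre; all at rest (all of step 1 and all of step 2 and linear speed of each of gluegun, brush, marker, tape, bottle, glass1, glass2 below 0.03 m/s); the robot touches nothing.
It fails at once if a glass is squeezed too hard (more than about 15 N per finger) (contact force between any of glass1, glass2 and the fingers above 32 N).
It fails at once if a glass is let fall (by more than about 25 mm) ((linear speed of glass1 above 0.7 m/s and contact force between glass1 and the fingers below 0.2 N) or (linear speed of glass2 above 0.7 m/s and contact force between glass2 and the fingers below 0.2 N)).
It fails at once if a glass is pressed or knocked hard against the tray (contact force between any of glass1, glass2 and tray above 40 N).
It fails at once if a bystander is shifted by more than 30 mm (distance of any of phone, paint1, paint2, spool, plaque, mug, beads from where it was at the start of the episode above 0.03 m).
Of gluegun, brush, marker, tape, bottle only 3 to 5 are there at a start; the rules pass over those that are not, and their reading is None.
At some moment in a run one of gluegun, brush, marker, tape may be knocked a few centimetres aside while the robot is not near it.
It also fails if it takes over 210 s, if anything falls off the work surface, if the arm or the gripper's body presses on something with over 40 N, if the wrist force passes 120 N, or if a joint passes its speed limit or range.

### The arm

A 6-joint arm with a two-finger parallel gripper is mounted at the origin on the work surface. World frame = base frame: x ahead of the robot, y to its left, z up, the work surface at z = 0. Lengths are in m, angles in rad, forces in N, time in s.
With the tool pointing down it reaches from about 0.3 to 0.775 m from the base axis. Payload 14.6 kg.
Tool frame: the origin (TCP) lies midway between the tips of the shut fingers; the grasp point (between the pads) lies 19 mm behind it (hold_point_z is the distance from the TCP to the grasp point, in m); z points along the fingers, y is the line along which they close (so a half turn about z gives the same grasp; the last joint's range is limited). The gripper opens to 94 mm and grips with 3 to 60 N. Pads are 16 mm wide; open, the fingers measure 119 mm over their backs; the gripper's body (75 mm by 177 mm) begins 78 mm behind the grasp point.
Start: joints at [-1.386, 0.3, 1.521, -0, 1.321, -0.067], TCP at [0.137, -0.533, 0.205] pointing down, gripper open.
Joint ranges: [-3.03, 3.03], [-0.79, 2.21], [0.23, 2.52], [-1.04, 4.18], [0, 3.07], [-2.55, 2.55]. Speed limits (rad/s): [2.22, 2.22, 2.57, 3.14, 3.14, 3.14].

### API

Orientations are given as a unit quaternion [x, y, z, w].
In Python, from cell import get_obs, read_camera, hand_in, cut_out, hold_point_z gives the robot as it stands. The module is installed in compiled form; this text tells all that it offers.
- The arm moves only by the tool move_arm, never from a script. Its argument "moves" is a list of rows, each an object of numbers: "ax", "ay", "az": the turn, a rotation vector about the tool's x, y, z each as a share of 8 degrees, from -1 to 1; "x", "y", "z": the shift along the tool's x, y, z each as a share of 0.02 m, from -1 to 1; "gripper": the opening, from 0 (shut) to 1 (fully open). A call has 1 to 10 rows; each row shifts and turns the commanded pose from where the row before left it, along the tool's axes as they then stand; what a row does not reach is not made up. A row lasts 1/10 s, in which the tool goes at most 50 mm and 8.59 degrees, less where a joint would pass 70% of its speed; a pose out of reach is approached as far as the arm can. A call with a number of a shift or a turn outside -1 to 1 is refused whole. A call with a gripper value outside its range is refused whole. The fingers move at their own pace and stop on an object; "newtons" is the grip in N (left out, the last holds). Time passes only in rows, so rows that do not move let the fingers close. It gives the time, the measured TCP pose, the force, the opening and the grip force at its end, in the units of the state.
- get_obs(): the state, without advancing time (a new reading comes with each control period).
- read_camera(name): name is "side" or "top" or "wrist"; returns a dict with "pixels" (480x640x3 uint8, red, green, blue), "fovy" (degrees; the focal length in pixels is half the picture's height over the tangent of half this angle, whatever the lens; pixels are square), "cx", "cy" (the principal point, pixels), "rvec" (rotation vector, rad) and "tvec" (3), from world to camera coordinates, as OpenCV has them. Camera axes: x right, y down, z forward; pixel columns grow to the right and rows downward; lengths in m; the calibration is good to about 2 mm. A picture is of the moment at which its call begins. There is no depth.
- hand_in(): hands the job in; it is judged then, once.
Trained networks look in a picture, given as the dict that the camera call returned (one of the last four; its "shot" number tells which), for a name from the list of things; names that differ only in an ending like _2 or _b are one class to them, and where a whole thing is asked for, a point or a joint stands for the part that bears it (a point fixed in the world has none). Each returns a list of dicts, best first, with "p" (0 to 1); they miss things now and then, are a little off and sometimes report something else, mostly with a low value. They report only what shows in the picture. A call takes as long as a camera call.
- cut_out(picture, name): "region" (480x640 bool, what is visible of it) and "uv" ([column, row] in pixels, amid what is visible of it).
The state is a dict: "clock": time; "q": joint angles; "qd": joint speeds; "effort": joint torques, N m; "tool_pos": TCP position; "tcp_rot": TCP orientation; "ft_force": force on the tool from outside, world axes, zero at the start; "wrist_torque": the same for the moment, N m; "grip_width": finger opening in m; "grip_force": force on a finger pad.
Only numpy, scipy, OpenCV 4.12 (cv2) and the standard library are available. Lean on these libraries where they do the work, as an engineer would, in place of code of your own. Each camera call takes 0.05 s, during which the arm holds its last target. There are 200 camera calls.

## Working session

There is one attempt and no reset: what is moved stays moved. The work goes in short steps, Python scripts to look and compute and a tool call to move; the robot and the scene stay as the last step left them, time stands still between calls to the robot, and variables do not carry over. Pictures are saved under pics/ and viewed, at most 16 in all, crops included, and the job is handed in when it is done.

Besides the shell and the picture viewer there is one more tool, called after "Call:" as name([rows], argument=value, ...), one row to a line, values as JSON. move_arm: Moves the arm, as the interface text tells. Its arguments: {"type":"object","properties":{"moves":{"type":"array","items":{"type":"object","properties":{"ax":{"type":"number"},"ay":{"type":"number"},"az":{"type":"number"},"x":{"type":"number"},"y":{"type":"number"},"z":{"type":"number"},"gripper":{"type":"number"}}}},"newtons":{"type":"number"}},"required":["moves"]}

```bash
ls; mkdir -p pics; cat > h.py <<'E'
import numpy as np, cv2
from cell import *
def cam(n):
    p=read_camera(n); f=240/np.tan(np.radians(p['fovy'])/2)
    p['K']=np.array([[f,0,p['cx']],[0,f,p['cy']],[0,0,1]]); p['R']=cv2.Rodrigues(np.array(p['rvec'],float))[0]; p['t']=np.array(p['tvec'],float).ravel(); return p
def save(p,n): cv2.imwrite('pics/'+n,p['pixels'][:,:,::-1])
def ray(p,uv):
    d=p['R'].T@np.linalg.inv(p['K'])@np.array([uv[0],uv[1],1.]); return -p['R'].T@p['t'], d/np.linalg.norm(d)
def atz(p,uv,z):
    c,d=ray(p,uv); return c+d*(z-c[2])/d[2]
def proj(p,X):
    x=p['K']@(p['R']@np.asarray(X,float)+p['t']); return x[:2]/x[2]
def tri(rs):
    A=0;b=0
    for c,d in rs:
        M=np.eye(3)-np.outer(d,d);A=A+M;b=b+M@c
    return np.linalg.solve(A,b)
E
python3 - <<'E'
from h import *
for n in ['top','side','wrist']:
    p=cam(n); save(p,n+'0.png'); print(n,p['fovy'],-p['R'].T@p['t'])
    if n=='wrist': continue
    for k in 'tray sheet lamp_arm lamp_knob gluegun brush marker tape bottle glass1 glass2 phone paint1 paint2 spool plaque mug beads'.split():
        r=cut_out(p,k)
        for d in r[:2]: print(k,round(d['p'],2),np.round(d['uv']),d['region'].sum(),np.round(atz(p,d['uv'],0.0),3))
print(get_obs(),hold_point_z)
E
```

```text
pics
top 55.54144666254028 [ 0.37431039 -0.06171992  1.44257896]
tray 0.63 [192. 247.] 8616 [0.565 0.36  0.   ]
tray 0.59 [324. 234.] 211 [ 0.595 -0.065  0.   ]
sheet 0.75 [390. 257.] 5264 [ 0.514 -0.272  0.   ]
sheet 0.21 [409. 292.] 760 [ 0.402 -0.325  0.   ]
lamp_arm 0.6 [292. 182.] 1908 [0.768 0.035 0.   ]
lamp_knob 0.55 [294. 181.] 2071 [0.771 0.027 0.   ]
gluegun 0.63 [405. 292.] 779 [ 0.401 -0.313  0.   ]
gluegun 0.59 [324. 235.] 216 [ 0.592 -0.064  0.   ]
marker 0.62 [371. 287.] 313 [ 0.421 -0.207  0.   ]
bottle 0.58 [325. 234.] 197 [ 0.592 -0.069  0.   ]
glass1 0.64 [393. 232.] 313 [ 0.594 -0.287  0.   ]
glass1 0.51 [359. 233.] 305 [ 0.594 -0.176  0.   ]
glass2 0.64 [393. 232.] 313 [ 0.594 -0.287  0.   ]
glass2 0.51 [359. 233.] 305 [ 0.594 -0.176  0.   ]
phone 0.97 [332. 284.] 1045 [ 0.434 -0.086  0.   ]
paint1 0.86 [463. 296.] 296 [ 0.384 -0.494  0.   ]
paint2 0.86 [463. 296.] 296 [ 0.384 -0.494  0.   ]
spool 0.9 [401. 191.] 442 [ 0.727 -0.319  0.   ]
spool 0.5 [294. 179.] 2152 [0.777 0.028 0.   ]
plaque 0.57 [249. 182.] 627 [0.772 0.173 0.   ]
plaque 0.48 [345. 176.] 3226 
[... 1299 characters left out ...]
: array([-1.38563356e+00,  2.99924842e-01,  1.52099006e+00,  4.07126534e-07,
        1.32067223e+00, -6.65913615e-02]), 'qd': array([-9.88225401e-04, -5.32305390e-05, -2.06630205e-04, -2.85402211e-04,
       -2.43285513e-04,  1.53686495e-03]), 'effort': array([ 4.61262789e-05, -5.31659675e+01, -3.52914011e+01,  7.08744884e-02,
        2.12640519e-02, -2.09771929e-05]), 'tool_pos': array([ 0.13700889, -0.53266332,  0.20543616]), 'tcp_rot': array([9.92087944e-01, 1.25544858e-01, 3.60455666e-07, 2.74414903e-06]), 'ft_force': array([ 0.18371154, -0.1697446 , -0.05442836]), 'wrist_torque': array([-0.06828615,  0.00143601,  0.01068587]), 'grip_force': 0.0, 'grip_width': 0.09422781722362394} 0.0188
```

View pics/top0.png

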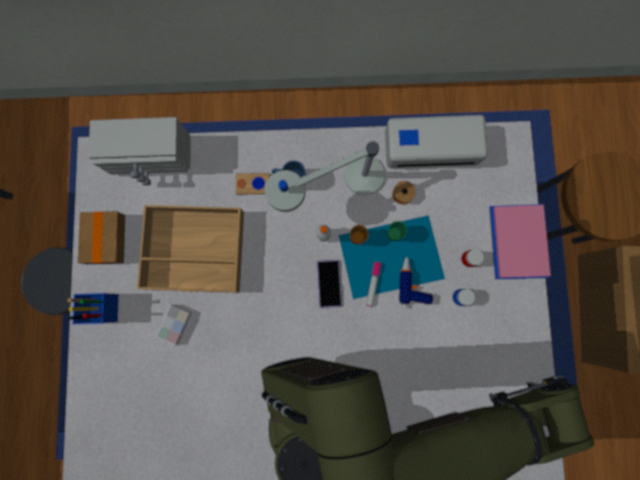

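View pics/side0.png

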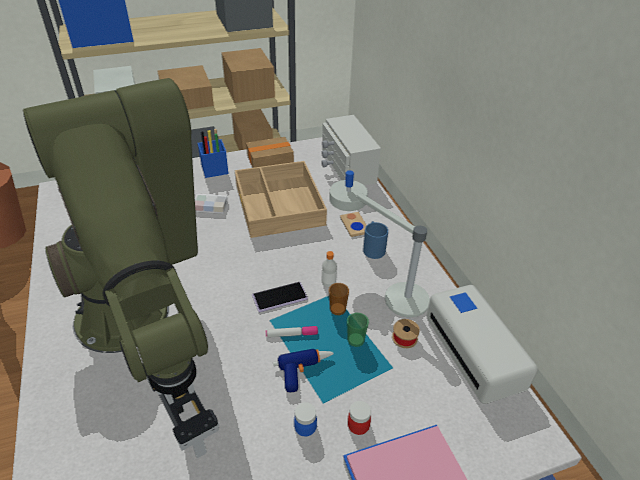

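The pictures show gluegun, marker and bottle (no brush or tape), amber glass at top (359,234) and green at (397,231), and the lamp head at (285,190) next to the mug and plaque. Next I fit silhouettes in both views.

```bash
cat >> h.py <<'E'
from scipy.optimize import minimize
def box(x0,x1,y0,y1,z0,z1): return np.array([[x,y,z] for x in(x0,x1) for y in(y0,y1) for z in(z0,z1)],float)
def frus(*rz): return np.array([[r*np.cos(a),r*np.sin(a),z] for r,z in rz for a in np.linspace(0,6.28,25)])
M={'tray':[box(-.13,.13,-.15,.15,0,.07)],'sheet':[box(-.105,.105,-.1485,.1485,0,.001)],
'gluegun':[box(-.072,.032,.012,.048,0,.036),box(.032,.072,.025,.035,.013,.023),box(-.067,-.033,-.056,.03,.003,.033)],
'marker':[box(-.0705,.0705,-.01,.01,0,.019)],'bottle':[frus((.022,0),(.022,.08)),frus((.022,.08),(.011,.095),(.009,.12))],
'glass1':[frus((.022,0),(.029,.08))]}
def sil(p,parts,s,S=4):
    m=np.zeros((480*S,640*S),np.uint8);c,si=np.cos(s[2]),np.sin(s[2]);R=np.array([[c,-si,0],[si,c,0],[0,0,1]]);z=s[3] if len(s)>3 else 0
    for q in parts:
        X=(q@R.T+[s[0],s[1],z])@p['R'].T+p['t'];x=X@p['K'].T;x=x[:,:2]/x[:,2:]
        cv2.fillConvexPoly(m,cv2.convexHull(np.round((x+.5)*S-.5).astype(np.int32)),1)
    return cv2.resize(m.astype(np.float32),(640,480),interpolation=cv2.INTER_AREA)
def fit(obs,name,s0,yaws=(0,),z=False):
    def cost(s):
        t=0
        for p,r in obs:
            m=sil(p,M[name],s); t+=1-np.minimum(m,r).sum()/np.maximum(m,r).sum()
        return t/len(obs)
    best=None
    for y in yaws:
        x0=np.array(list(s0[:2])+[y]+([0] if z else [])); sim=np.vstack([x0]+[x0+d for d in np.diag([.015,.015,.2,.01])[:len(x0),:len(x0)]])
        o=minimize(cost,x0,method='Nelder-Mead',options=dict(initial_simplex=sim,xatol=1e-4,fatol=1e-4,maxiter=150))
        if best is None or o.fun<best.fun: best=o
    return np.round(best.x,4),round(best.fun,3)
E
cat > m1.py <<'E'
from h import *
T,S=cam('top'),cam('side')
def near(p,k,X,d=25):
    c=[r for r in cut_out(p,k) if np.linalg.norm(np.array(r['uv'])-proj(p,X))<d]
    return c[0]['region'].astype(np.float32) if c else None
Y=np.arange(0,6.28,.7)
for n,k,X,ys in [('tray','tray',(.565,.36,.03),(0,.1,-.1)),('sheet','sheet',(.514,-.272,0),(.2,-.2)),('gluegun','gluegun',(.405,-.3,.01),Y),('marker','marker',(.42,-.205,.01),(0,.7,-.7)),('bottle','bottle',(.58,-.063,.05),(0,)),('amber','glass1',(.575,-.165,.04),(0,)),('green','glass1',(.58,-.28,.04),(0,))]:
    obs=[(p,m) for p in (T,S) for m in [near(p,k,X)] if m is not None]
    if n=='sheet':  # fill occluders via hull
        o2=[]
        for p,m in obs:
            c=np.argwhere(m>0)[:,::-1].astype(np.int32); mm=np.zeros((480,640),np.uint8); cv2.fillConvexPoly(mm,cv2.convexHull(c),1); o2.append((p,mm.astype(np.float32)))
        obs=o2
    if not obs: print(n,'none');continue
    print(n,len(obs),fit(obs,k,X,ys),fit(obs,k,X,ys,True) if n in('gluegun','marker','bottle','amber','green') else '',[fit([o],k,X,ys) for o in obs] if n in('tray','sheet') else '')
for p in(T,S):
    h=cv2.cvtColor(p['pixels'],cv2.COLOR_RGB2HSV); r=cut_out(p,'lamp_knob')[0]['region']
    r=cv2.dilate(r.astype(np.uint8),np.ones((9,9)))
    m=(cv2.inRange(h,(100,120,60),(130,255,255))>0)&(r>0)
    ys,xs=np.nonzero(m); print('blue',xs.mean(),ys.mean(),len(xs),xs.min(),xs.max(),ys.min(),ys.max())
    p['b']=(xs.mean(),ys.mean())
print(tri([ray(T,T['b']),ray(S,S['b'])]),atz(T,T['b'],.291),atz(S,S['b'],.291))
print('hinge px top',atz(T,(372,149),.255),'side',atz(S,(419,234),.255))
E
python3 m1.py
```

```text
tray 2 (array([ 0.5528,  0.3503, -0.0616]), np.float64(0.023))  [(array([ 0.5538,  0.35  , -0.0609]), np.float64(0.024)), (array([ 0.5522,  0.3513, -0.062 ]), np.float64(0.02))]
sheet 2 (array([ 0.5131, -0.2731,  0.1924]), np.float64(0.027))  [(array([ 0.5144, -0.2737,  0.1959]), np.float64(0.022)), (array([ 0.5137, -0.2732,  0.1979]), np.float64(0.029))]
gluegun 2 (array([ 0.434 , -0.3433, -0.0814]), np.float64(0.213)) (array([ 0.434 , -0.3434, -0.0739, -0.0025]), np.float64(0.213)) 
marker 2 (array([ 0.4314, -0.2131, -0.2169]), np.float64(0.253)) (array([ 4.316e-01, -2.135e-01, -2.338e-01, -2.000e-04]), np.float64(0.255)) 
bottle 2 (array([ 0.5903, -0.0607,  0.079 ]), np.float64(0.124)) (array([ 0.5896, -0.0619,  0.0977,  0.0038]), np.float64(0.122)) 
amber 2 (array([ 0.578 , -0.1692,  0.0815]), np.float64(0.06)) (array([ 0.578 , -0.1695,  0.1458,  0.0007]), np.float64(0.059)) 
green 2 (array([ 0.5868, -0.2868,  0.1305]), np.float64(0.069)) (array([ 0.5868, -0.2865,  0.0739, -0.0009]), np.float64(0.069)) 
blue 283.76296296296294 180.8 135 261 304 167 190
blue 349.1061946902655 178.35398230088495 113 346 353 171 186
[0.68575506 0.03715765 0.29296808] [0.69270865 0.03597391 0.291     ] [0.6800247  0.03922099 0.291     ]
hinge px top [ 0.78290591 -0.20083645  0.255     ] side [ 0.78138464 -0.2010176   0.255     ]
```

View pics/wrist0.png

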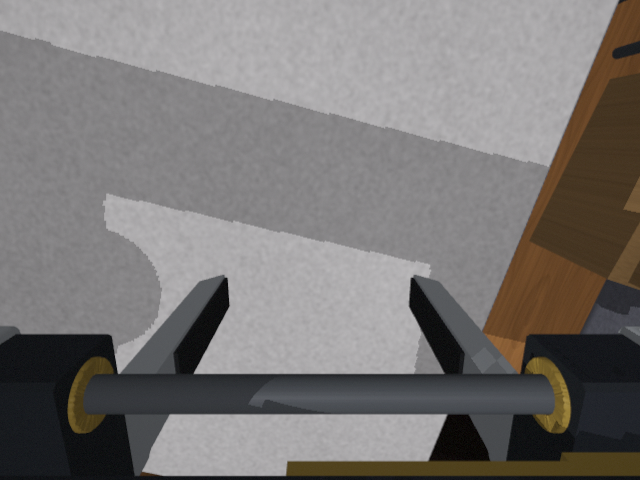

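Wrist picture shows only empty table between the fingers. I move to an overview pose with yaw 0 to measure the gun and marker closely.

Call:
move_arm([
  {"az": 0.9,"z": -1,"gripper": 1},
  {"az": 0.9,"z": -1},
  {"z": -1},
  {"z": -1},
  {"z": -0.75,"x": 0.85,"y": -0.95},
  {"x": 0.85,"y": -0.95},
  {"x": 0.85,"y": -0.95},
  {"x": 0.85,"y": -0.95},
  {"x": 0.85,"y": -0.95},
  {"x": 0.85,"y": -0.95},
])

```text
invalid input at $.moves[0]: expected keys ax, ay, az, x, y, z, gripper
```

Call:
move_arm([
  {"x": 0.85,"y": -0.95},
  {"x": 0.85,"y": -0.95},
  {"x": 0.85,"y": -0.95},
  {"x": 0.85,"y": -0.95},
  {"x": 0.85,"y": -0.95},
  {"x": 0.85,"y": -0.95},
  {"x": 0.85,"y": -0.95},
  {"x": 0.85,"y": -0.95},
  {"x": 0},
  {"x": 0},
])

```text
invalid input at $.moves[0]: expected keys ax, ay, az, x, y, z, gripper
```

```bash
cat > m2.py <<'E'
from h import *
W,S=cam('wrist'),cam('side'); save(W,'w1.png')
def near(p,k,X,d):
    c=[r for r in cut_out(p,k) if np.linalg.norm(np.array(r['uv'])-proj(p,X))<d]
    return (c[0]['p'],c[0]['region'].astype(np.float32)) if c else None
Y=np.arange(0,6.28,.5)
for n,k,X,ys in [('gluegun','gluegun',(.405,-.3,.01),Y),('marker','marker',(.42,-.205,.01),Y),('bottle','bottle',(.58,-.063,.05),(0,)),('amber','glass1',(.578,-.17,.04),(0,)),('green','glass1',(.58,-.28,.04),(0,))]:
    obs=[(p,m[1]) for p,d in ((W,60),(S,25)) for m in [near(p,k,X,d)] if m is not None]
    if obs: print(n,len(obs),fit(obs,k,X,ys),[fit([o],k,X,ys) for o in obs],fit(obs,k,X,ys[:0] or (fit(obs,k,X,ys)[0][2],),True))
    else: print(n,'none')
o=get_obs(); print(o['clock'],o['tool_pos'],o['tcp_rot'],-W['R'].T@W['t'])
E
python3 m2.py
```

```text
Traceback (most recent call last):
  File "m2.py", line 9, in <module>
    if obs: print(n,len(obs),fit(obs,k,X,ys),[fit([o],k,X,ys) for o in obs],fit(obs,k,X,ys[:0] or (fit(obs,k,X,ys)[0][2],),True))
                                                                                        ^^^^^^^^^^^^^^^^^^^^^^^^^^^^^^^^^^
ValueError: The truth value of an empty array is ambiguous. Use `array.size > 0` to check that an array is not empty.
```

View pics/w1.png

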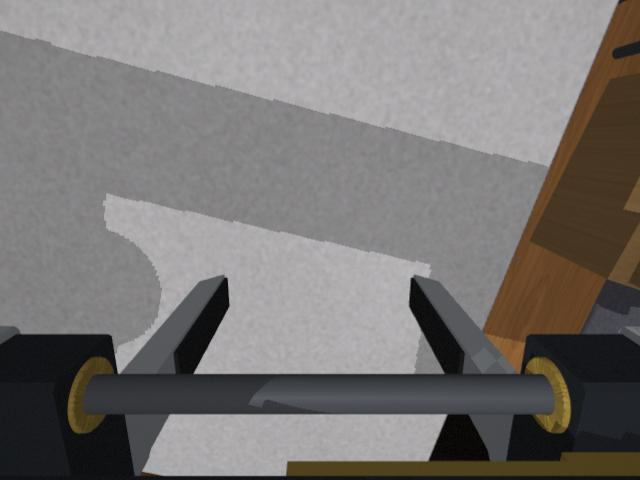

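All seven keys are needed in every row, so the arm has not moved and the picture is unchanged.

Call:
move_arm([
  {"ax": 0,"ay": 0,"az": 0.9,"x": 0,"y": 0,"z": -1,"gripper": 1},
  {"ax": 0,"ay": 0,"az": 0.9,"x": 0,"y": 0,"z": -1,"gripper": 1},
  {"ax": 0,"ay": 0,"az": 0,"x": 0,"y": 0,"z": -1,"gripper": 1},
  {"ax": 0,"ay": 0,"az": 0,"x": 0.85,"y": -0.95,"z": -1,"gripper": 1},
  {"ax": 0,"ay": 0,"az": 0,"x": 0.85,"y": -0.95,"z": -0.75,"gripper": 1},
  {"ax": 0,"ay": 0,"az": 0,"x": 0.85,"y": -0.95,"z": 0,"gripper": 1},
  {"ax": 0,"ay": 0,"az": 0,"x": 0.85,"y": -0.95,"z": 0,"gripper": 1},
  {"ax": 0,"ay": 0,"az": 0,"x": 0.85,"y": -0.95,"z": 0,"gripper": 1},
  {"ax": 0,"ay": 0,"az": 0,"x": 0.85,"y": -0.95,"z": 0,"gripper": 1},
  {"ax": 0,"ay": 0,"az": 0,"x": 0.85,"y": -0.95,"z": 0,"gripper": 1},
])

```text
clock: 4.05
tool_pos: [0.2565, -0.3987, 0.3005]
tcp_rot: [1.0, 0.0, 0.0, 0.0]
ft_force: [-0.4, -0.1, -0.9]
grip_width: 0.0943
grip_force: 0.0
```

Call:
move_arm([
  {"ax": 0,"ay": 0,"az": 0,"x": 0.85,"y": -0.95,"z": 0,"gripper": 1},
  {"ax": 0,"ay": 0,"az": 0,"x": 0.85,"y": -0.95,"z": 0,"gripper": 1},
  {"ax": 0,"ay": 0,"az": 0,"x": 0.85,"y": -0.95,"z": 0,"gripper": 1},
  {"ax": 0,"ay": 0,"az": 0,"x": 0.85,"y": -0.95,"z": 0,"gripper": 1},
  {"ax": 0,"ay": 0,"az": 0,"x": 0.85,"y": -0.95,"z": 0,"gripper": 1},
  {"ax": 0,"ay": 0,"az": 0,"x": 0.85,"y": -0.95,"z": 0,"gripper": 1},
  {"ax": 0,"ay": 0,"az": 0,"x": 0.85,"y": -0.95,"z": 0,"gripper": 1},
  {"ax": 0,"ay": 0,"az": 0,"x": 0,"y": 0,"z": 0,"gripper": 1},
  {"ax": 0,"ay": 0,"az": 0,"x": 0,"y": 0,"z": 0,"gripper": 1},
])

```text
clock: 4.95
tool_pos: [0.3749, -0.2665, 0.3005]
tcp_rot: [1.0, 0.001, -0.0, 0.0]
ft_force: [-0.2, -0.0, -0.7]
grip_width: 0.094
grip_force: 0.0
```

```bash
sed -i 's/ys\[:0\] or (fit(obs,k,X,ys)\[0\]\[2\],)/(fit(obs,k,X,ys)[0][2],)/' m2.py; rm pics/w1.png; sed -i 's/w1.png/w2.png/' m2.py; python3 m2.py
```

```text
gluegun 2 (array([ 0.436 , -0.3416, -0.1111]), np.float64(0.201)) [(array([ 0.4375, -0.3413,  6.1629]), np.float64(0.179)), (array([ 0.4342, -0.3426, -0.0814]), np.float64(0.211))] (array([ 0.4367, -0.3408, -0.1157, -0.0049]), np.float64(0.196))
marker 2 (array([ 0.4311, -0.2119,  6.037 ]), np.float64(0.227)) [(array([ 0.4309, -0.2117,  2.8933]), np.float64(0.126)), (array([ 0.4314, -0.21  , -0.2351]), np.float64(0.317))] (array([ 4.310e-01, -2.120e-01,  6.041e+00, -1.000e-04]), np.float64(0.228))
bottle 2 (array([ 0.593 , -0.0591, -0.0063]), np.float64(0.102)) [(array([ 0.5938, -0.0593,  0.0351]), np.float64(0.039)), (array([ 0.591 , -0.06  , -0.0077]), np.float64(0.133))] (array([ 0.5923, -0.0607, -0.0048,  0.0034]), np.float64(0.102))
amber 1 (array([ 0.5801, -0.1694,  0.153 ]), np.float64(0.019)) [(array([ 0.5801, -0.1694,  0.153 ]), np.float64(0.019))] (array([ 0.5791, -0.1705,  0.1309,  0.0055]), np.float64(0.017))
green 1 (array([ 0.5879, -0.2864,  0.0753]), np.float64(0.049)) [(array([ 0.5879, -0.2864,  0.0753]), np.float64(0.049))] (array([ 5.877e-01, -2.870e-01,  1.743e-01,  4.000e-04]), np.float64(0.048))
5.55 [ 0.3748472  -0.26662566  0.30044223] [9.99999992e-01 1.23491096e-04 3.99009943e-07 9.59073399e-06] [ 0.45166249 -0.26648027  0.48028108]
```

View pics/w2.png

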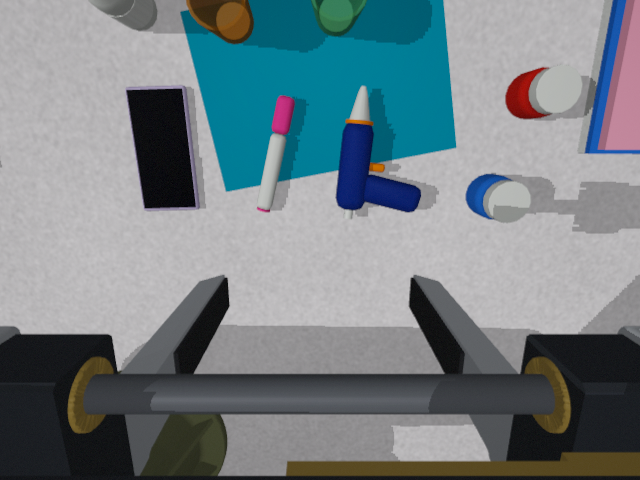

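The view shows the gun barrel from (350,205) to the nozzle tip (363,88), marker from (264,210) to cap (286,97), phone at (163,148), and jars at (500,198) and (550,90).

```bash
python3 - <<'E'
from h import *
W=cam('wrist')
print('cx',W['cx'],W['cy'],W['R'].round(3).tolist())
for n,uv,z in [('tip',(363,88),.018),('barrel rear',(349,207),.018),('barrel front',(358,127),.018),('barrelL',(342,165),.018),('barrelR',(370,165),.018),('handle end',(420,195),.018),('cap',(286,97),.01),('mk end',(264,210),.01)]:
    print(n,atz(W,uv,z).round(4))
print(proj(W,(.4294,-.3107,.018)),proj(W,(.431,-.212,.01)))
E
```

```text
cx 318.69261311120897 240.12494570715623 [[-0.001, -1.0, 0.001], [-0.965, 0.001, 0.264], [-0.264, -0.001, -0.965]]
tip [ 0.5081 -0.3185  0.018 ]
barrel rear [ 0.3685 -0.3051  0.018 ]
barrel front [ 0.4648 -0.3138  0.018 ]
barrelL [ 0.4204 -0.2955  0.018 ]
barrelR [ 0.4204 -0.3297  0.018 ]
handle end [ 0.3835 -0.3934  0.018 ]
cap [ 0.4992 -0.2283  0.01  ]
mk end [ 0.3633 -0.1969  0.01  ]
[354.62576721 157.44641887] [274.09567421 155.8737294 ]
```

Call:
move_arm([
  {"ax": 0,"ay": 0,"az": 0,"x": 0.62,"y": 0.45,"z": 1,"gripper": 1},
  {"ax": 0,"ay": 0,"az": 0,"x": 0.62,"y": 0.45,"z": 1,"gripper": 1},
  {"ax": 0,"ay": 0,"az": 0,"x": 0.62,"y": 0.45,"z": 1,"gripper": 1},
  {"ax": 0,"ay": 0,"az": 0,"x": 0.62,"y": 0.45,"z": 1,"gripper": 1},
  {"ax": 0,"ay": 0,"az": 0,"x": 0.62,"y": 0.45,"z": 1,"gripper": 1},
  {"ax": 0,"ay": 0,"az": 0.72,"x": 0,"y": 0,"z": 1,"gripper": 1},
  {"ax": 0,"ay": 0,"az": 0,"x": 0,"y": 0,"z": 1,"gripper": 1},
  {"ax": 0,"ay": 0,"az": 0,"x": 0,"y": 0,"z": 1,"gripper": 1},
  {"ax": 0,"ay": 0,"az": 0,"x": 0,"y": 0,"z": 1,"gripper": 1},
  {"ax": 0,"ay": 0,"az": 0,"x": 0,"y": 0,"z": 1,"gripper": 1},
])

```text
clock: 6.6
tool_pos: [0.4369, -0.3115, 0.0996]
tcp_rot: [0.999, -0.05, -0.0, 0.0]
ft_force: [-0.2, 0.1, -0.1]
grip_width: 0.094
grip_force: 0.0
```

Call:
move_arm([
  {"ax": 0,"ay": 0,"az": 0,"x": 0,"y": 0,"z": 1,"gripper": 1},
  {"ax": 0,"ay": 0,"az": 0,"x": 0,"y": 0,"z": 1,"gripper": 1},
  {"ax": 0,"ay": 0,"az": 0,"x": 0,"y": 0,"z": 1,"gripper": 1},
  {"ax": 0,"ay": 0,"az": 0,"x": 0,"y": 0,"z": 1,"gripper": 1},
  {"ax": 0,"ay": 0,"az": 0,"x": 0,"y": 0,"z": 0.7,"gripper": 1},
  {"ax": 0,"ay": 0,"az": 0,"x": 0,"y": 0,"z": 0,"gripper": 1},
  {"ax": 0,"ay": 0,"az": 0,"x": 0,"y": 0,"z": 0,"gripper": 0},
  {"ax": 0,"ay": 0,"az": 0,"x": 0,"y": 0,"z": 0,"gripper": 0},
  {"ax": 0,"ay": 0,"az": 0,"x": 0,"y": 0,"z": 0,"gripper": 0},
  {"ax": 0,"ay": 0,"az": 0,"x": 0,"y": 0,"z": 0,"gripper": 0},
], newtons=30)

```text
clock: 7.6
tool_pos: [0.4371, -0.3117, 0.007]
tcp_rot: [0.999, -0.05, 0.0, 0.0]
ft_force: [-0.3, -0.4, 0.0]
grip_width: 0.0653
grip_force: 0.0
```

Call:
move_arm([
  {"ax": 0,"ay": 0,"az": 0,"x": 0,"y": 0,"z": 0,"gripper": 0},
  {"ax": 0,"ay": 0,"az": 0,"x": 0,"y": 0,"z": 0,"gripper": 0},
  {"ax": 0,"ay": 0,"az": 0,"x": 0,"y": 0,"z": -0.5,"gripper": 0},
  {"ax": 0,"ay": 0,"az": 0,"x": 0,"y": 0,"z": -1,"gripper": 0},
])

```text
clock: 8.0
tool_pos: [0.4363, -0.311, 0.0362]
tcp_rot: [0.999, -0.05, -0.001, -0.001]
ft_force: [-0.6, 0.5, -2.4]
grip_width: 0.0359
grip_force: 30.0
```

Call:
move_arm([
  {"ax": 0,"ay": 0,"az": 0,"x": 0,"y": 0,"z": -1,"gripper": 0},
  {"ax": 0,"ay": 0,"az": 0,"x": 0,"y": 0,"z": -1,"gripper": 0},
  {"ax": 0,"ay": 0,"az": 0,"x": 0,"y": 0,"z": -1,"gripper": 0},
  {"ax": 0,"ay": 0,"az": -0.5,"x": 0,"y": 0,"z": -1,"gripper": 0},
  {"ax": 0,"ay": 0,"az": -1,"x": 0,"y": 0,"z": -1,"gripper": 0},
  {"ax": 0,"ay": 0,"az": -1,"x": 0,"y": 0,"z": -1,"gripper": 0},
  {"ax": 0,"ay": 0,"az": -1,"x": 0,"y": 0,"z": -0.8,"gripper": 0},
  {"ax": 0,"ay": 0,"az": -1,"x": 0,"y": 0,"z": 0,"gripper": 0},
  {"ax": 0,"ay": 0,"az": -1,"x": 0,"y": 0,"z": 0,"gripper": 0},
  {"ax": 0,"ay": 0,"az": -1,"x": 0,"y": 0,"z": 0,"gripper": 0},
])

```text
clock: 9.0
tool_pos: [0.4367, -0.3113, 0.1729]
tcp_rot: [0.918, 0.396, -0.0, -0.0]
ft_force: [0.8, -0.7, -3.5]
grip_width: 0.0357
grip_force: 30.0
```

Call:
move_arm([
  {"ax": 0,"ay": 0,"az": -1,"x": 0,"y": 0,"z": 0,"gripper": 0},
  {"ax": 0,"ay": 0,"az": -1,"x": 0,"y": 0,"z": 0,"gripper": 0},
  {"ax": 0,"ay": 0,"az": -1,"x": 0,"y": 0,"z": 0,"gripper": 0},
  {"ax": 0,"ay": 0,"az": -1,"x": 0,"y": 0,"z": 0,"gripper": 0},
  {"ax": 0,"ay": 0,"az": -1,"x": 0,"y": 0,"z": 0,"gripper": 0},
  {"ax": 0,"ay": 0,"az": 0,"x": 1,"y": 0,"z": 0,"gripper": 0},
  {"ax": 0,"ay": 0,"az": 0,"x": 1,"y": 0,"z": 0,"gripper": 0},
  {"ax": 0,"ay": 0,"az": 0,"x": 1,"y": 0,"z": 0,"gripper": 0},
  {"ax": 0,"ay": 0,"az": 0,"x": 1,"y": 0,"z": 0,"gripper": 0},
  {"ax": 0,"ay": 0,"az": 0,"x": 1,"y": 0,"z": 0,"gripper": 0},
])

```text
clock: 10.0
tool_pos: [0.4431, -0.2108, 0.1729]
tcp_rot: [0.73, 0.684, -0.0, -0.0]
ft_force: [0.1, -0.4, -2.7]
grip_width: 0.0357
grip_force: 30.0
```

Call:
move_arm([
  {"ax": 0,"ay": 0,"az": 0,"x": 1,"y": 0,"z": 0,"gripper": 0},
  {"ax": 0,"ay": 0,"az": 0,"x": 1,"y": 0,"z": 0,"gripper": 0},
  {"ax": 0,"ay": 0,"az": 0,"x": 1,"y": 0,"z": 0,"gripper": 0},
  {"ax": 0,"ay": 0,"az": 0,"x": 1,"y": 0,"z": 0,"gripper": 0},
  {"ax": 0,"ay": 0,"az": 0,"x": 1,"y": 0,"z": 0,"gripper": 0},
  {"ax": 0,"ay": 0,"az": 0,"x": 1,"y": 0,"z": 0,"gripper": 0},
  {"ax": 0,"ay": 0,"az": 0,"x": 1,"y": 0,"z": 0,"gripper": 0},
  {"ax": 0,"ay": 0,"az": 0,"x": 1,"y": 0,"z": 0,"gripper": 0},
  {"ax": 0,"ay": 0,"az": 0,"x": 1,"y": 0,"z": 0,"gripper": 0},
  {"ax": 0,"ay": 0,"az": 0,"x": 1,"y": 0,"z": 0,"gripper": 0},
])

```text
clock: 11.0
tool_pos: [0.4561, -0.0113, 0.1729]
tcp_rot: [0.73, 0.684, -0.0, -0.0]
ft_force: [-0.4, 0.4, -2.8]
grip_width: 0.0357
grip_force: 30.0
```

Call:
move_arm([
  {"ax": 0,"ay": 0,"az": 0,"x": 1,"y": 0,"z": 0,"gripper": 0},
  {"ax": 0,"ay": 0,"az": 0,"x": 1,"y": 0,"z": 0,"gripper": 0},
  {"ax": 0,"ay": 0,"az": 0,"x": 1,"y": 0,"z": 0,"gripper": 0},
  {"ax": 0,"ay": 0,"az": 0,"x": 1,"y": 0,"z": 0,"gripper": 0},
  {"ax": 0,"ay": 0,"az": 0,"x": 1,"y": 0,"z": 0,"gripper": 0},
  {"ax": 0,"ay": 0,"az": 0,"x": 1,"y": 0,"z": 0,"gripper": 0},
  {"ax": 0,"ay": 0,"az": 0,"x": 1,"y": 0,"z": 0,"gripper": 0},
  {"ax": 0,"ay": 0,"az": 0,"x": 1,"y": 0,"z": 0,"gripper": 0},
  {"ax": 0,"ay": 0,"az": 0,"x": 1,"y": 0,"z": 0,"gripper": 0},
  {"ax": 0,"ay": 0,"az": 0,"x": 1,"y": 0,"z": 0,"gripper": 0},
])

```text
clock: 12.0
tool_pos: [0.4692, 0.1882, 0.1729]
tcp_rot: [0.73, 0.684, -0.0, -0.0]
ft_force: [0.2, -0.9, -2.7]
grip_width: 0.0356
grip_force: 30.0
```

Call:
move_arm([
  {"ax": 0,"ay": 0,"az": 0,"x": 0.92,"y": 0.775,"z": 0,"gripper": 0},
  {"ax": 0,"ay": 0,"az": 0,"x": 0.92,"y": 0.775,"z": 0,"gripper": 0},
  {"ax": 0,"ay": 0,"az": 0,"x": 0.92,"y": 0.775,"z": 0,"gripper": 0},
  {"ax": 0,"ay": 0,"az": 0,"x": 0.92,"y": 0.775,"z": 0,"gripper": 0},
  {"ax": 0,"ay": 0,"az": 0,"x": 0.92,"y": 0.775,"z": 0,"gripper": 0},
  {"ax": 0,"ay": 0,"az": 0,"x": 0.92,"y": 0.775,"z": 0,"gripper": 0},
  {"ax": 0,"ay": 0,"az": 0,"x": 0,"y": 0,"z": 0,"gripper": 0},
  {"ax": 0,"ay": 0,"az": 0,"x": 0,"y": 0,"z": 1,"gripper": 0},
  {"ax": 0,"ay": 0,"az": 0,"x": 0,"y": 0,"z": 1,"gripper": 0},
  {"ax": 0,"ay": 0,"az": 0,"x": 0,"y": 0,"z": 1,"gripper": 0},
])

```text
clock: 13.0
tool_pos: [0.5689, 0.2911, 0.1121]
tcp_rot: [0.73, 0.684, -0.0, -0.0]
ft_force: [1.0, 0.3, -2.8]
grip_width: 0.0357
grip_force: 30.0
```

```bash
python3 - <<'E'
from h import *
p=cam('top');q=cam('side')
a=cv2.resize(p['pixels'][140:360,80:320],None,fx=2,fy=2);b=cv2.resize(q['pixels'][130:350,180:360],None,fx=2,fy=2)
cv2.imwrite('pics/c3.png',np.hstack([a,b])[:,:,::-1])
E
```

```text
(no output)
```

View pics/c3.png

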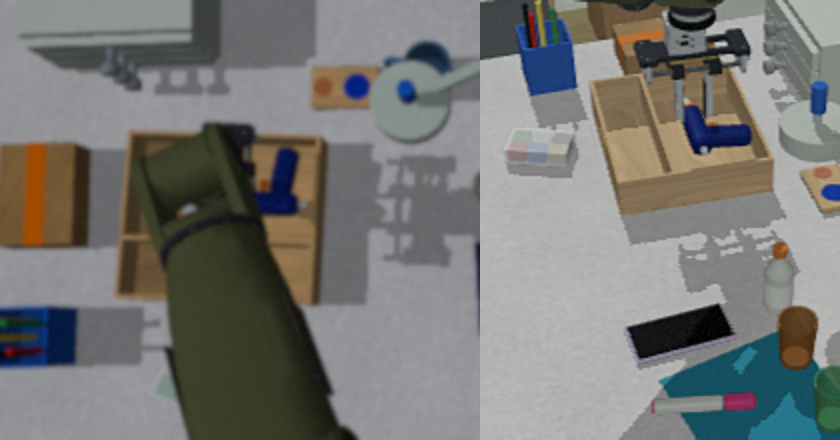

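The gun hangs above the back bay, nozzle towards +y and clear of the walls. Lowering.

Call:
move_arm([
  {"ax": 0,"ay": 0,"az": 0,"x": 0,"y": 0,"z": 1,"gripper": 0},
  {"ax": 0,"ay": 0,"az": 0,"x": 0,"y": 0,"z": 1,"gripper": 0},
  {"ax": 0,"ay": 0,"az": 0,"x": 0,"y": 0,"z": 1,"gripper": 0},
  {"ax": 0,"ay": 0,"az": 0,"x": 0,"y": 0,"z": 1,"gripper": 0},
  {"ax": 0,"ay": 0,"az": 0,"x": 0,"y": 0,"z": 0.5,"gripper": 0},
  {"ax": 0,"ay": 0,"az": 0,"x": 0,"y": 0,"z": 0.3,"gripper": 0},
  {"ax": 0,"ay": 0,"az": 0,"x": 0,"y": 0,"z": 0,"gripper": 0.6},
  {"ax": 0,"ay": 0,"az": 0,"x": 0,"y": 0,"z": 0,"gripper": 0.6},
  {"ax": 0,"ay": 0,"az": 0,"x": 0,"y": 0,"z": 0,"gripper": 0.6},
  {"ax": 0,"ay": 0,"az": 0,"x": 0,"y": 0,"z": 0,"gripper": 0.6},
])

```text
clock: 14.1
tool_pos: [0.5697, 0.2914, 0.0169]
tcp_rot: [0.73, 0.684, 0.0, 0.0]
ft_force: [-0.3, 0.0, -0.8]
grip_width: 0.0563
grip_force: 0.0
```

Call:
move_arm([
  {"ax": 0,"ay": 0,"az": 0,"x": 0,"y": 0,"z": -1,"gripper": 0.6},
  {"ax": 0,"ay": 0,"az": 0,"x": 0,"y": 0,"z": -1,"gripper": 0.6},
  {"ax": 0,"ay": 0,"az": 0,"x": 0,"y": 0,"z": -1,"gripper": 0.6},
  {"ax": 0,"ay": 0,"az": 0,"x": 0,"y": 0,"z": -1,"gripper": 0.6},
  {"ax": 0,"ay": 0,"az": 0,"x": 0,"y": 0,"z": -1,"gripper": 0.6},
  {"ax": 0,"ay": 0,"az": 0,"x": 0,"y": 0,"z": -1,"gripper": 0.6},
  {"ax": 0,"ay": 0,"az": 0,"x": 0,"y": 0,"z": -1,"gripper": 0.6},
  {"ax": 0,"ay": 0,"az": 0,"x": 0,"y": 0,"z": -1,"gripper": 0.6},
])

```text
clock: 14.9
tool_pos: [0.5694, 0.2914, 0.1774]
tcp_rot: [0.73, 0.684, -0.0, 0.0]
ft_force: [-0.5, -0.3, 0.2]
grip_width: 0.0566
grip_force: 0.0
```

Call:
move_arm([
  {"ax": 0,"ay": 0,"az": 0,"x": -1,"y": -0.88,"z": 0,"gripper": 0.6},
  {"ax": 0,"ay": 0,"az": 0,"x": -1,"y": -0.88,"z": 0,"gripper": 0.6},
  {"ax": 0,"ay": 0,"az": 0,"x": -1,"y": -0.88,"z": 0,"gripper": 0.6},
  {"ax": 0,"ay": 0,"az": 0,"x": -1,"y": -0.88,"z": 0,"gripper": 0.6},
  {"ax": 0,"ay": 0,"az": 0,"x": -1,"y": -0.88,"z": 0,"gripper": 0.6},
  {"ax": 0,"ay": 0,"az": 0,"x": -1,"y": -0.88,"z": 0,"gripper": 0.6},
  {"ax": 0,"ay": 0,"az": 0,"x": -1,"y": -0.88,"z": 0,"gripper": 0.6},
  {"ax": 0,"ay": 0,"az": 0,"x": -1,"y": -0.88,"z": 0,"gripper": 0.6},
  {"ax": 0,"ay": 0,"az": 0,"x": -1,"y": -0.88,"z": 0,"gripper": 0.6},
  {"ax": 0,"ay": 0,"az": 0,"x": -1,"y": -0.88,"z": 0,"gripper": 0.6},
])

```text
clock: 15.9
tool_pos: [0.38, 0.1027, 0.1766]
tcp_rot: [0.73, 0.684, 0.0, 0.0]
ft_force: [0.3, -0.1, 0.3]
grip_width: 0.0567
grip_force: 0.0
```

Call:
move_arm([
  {"ax": 0,"ay": 0,"az": 0,"x": -1,"y": 0,"z": 0,"gripper": 0.6},
  {"ax": 0,"ay": 0,"az": 0,"x": -1,"y": 0,"z": 0,"gripper": 0.6},
  {"ax": 0,"ay": 0,"az": 0,"x": -1,"y": 0,"z": 0,"gripper": 0.6},
  {"ax": 0,"ay": 0,"az": 0,"x": -1,"y": 0,"z": 0,"gripper": 0.6},
  {"ax": 0,"ay": 0,"az": 0,"x": -1,"y": 0,"z": 0,"gripper": 0.6},
  {"ax": 0,"ay": 0,"az": 0,"x": -1,"y": 0,"z": 0,"gripper": 0.6},
  {"ax": 0,"ay": 0,"az": 0,"x": -1,"y": 0,"z": 0,"gripper": 0.6},
  {"ax": 0,"ay": 0,"az": 0,"x": -1,"y": 0,"z": 0,"gripper": 0.6},
  {"ax": 0,"ay": 0,"az": 0,"x": -1,"y": 0,"z": 0,"gripper": 0.6},
  {"ax": 0,"ay": 0,"az": 0,"x": -1,"y": 0,"z": 0,"gripper": 0.6},
])

```text
clock: 16.9
tool_pos: [0.3677, -0.0971, 0.1767]
tcp_rot: [0.73, 0.684, 0.0, 0.0]
ft_force: [0.5, 0.1, -0.8]
grip_width: 0.0564
grip_force: 0.0
```

Call:
move_arm([
  {"ax": 0,"ay": 0,"az": 0,"x": -1,"y": 0,"z": 0,"gripper": 0.6},
  {"ax": 0,"ay": 0,"az": 0,"x": -1,"y": 0,"z": 0,"gripper": 0.6},
  {"ax": 0,"ay": 0,"az": 0,"x": -1,"y": 0,"z": 0,"gripper": 0.6},
  {"ax": 0,"ay": 0,"az": 0,"x": -1,"y": 0,"z": 0,"gripper": 0.6},
  {"ax": 0,"ay": 0,"az": 0,"x": -1,"y": 0,"z": 0,"gripper": 0.6},
  {"ax": 0,"ay": 0,"az": 1,"x": 0,"y": 0,"z": 0,"gripper": 0.6},
  {"ax": 0,"ay": 0,"az": 1,"x": 0,"y": 0,"z": 0,"gripper": 0.6},
  {"ax": 0,"ay": 0,"az": 1,"x": 0,"y": 0,"z": 0,"gripper": 0.6},
  {"ax": 0,"ay": 0,"az": 1,"x": 0,"y": 0,"z": 0,"gripper": 0.6},
  {"ax": 0,"ay": 0,"az": 1,"x": 0,"y": 0,"z": 0,"gripper": 0.6},
])

```text
clock: 17.9
tool_pos: [0.3612, -0.196, 0.1766]
tcp_rot: [0.921, 0.39, 0.0, 0.0]
ft_force: [0.5, -0.0, 0.1]
grip_width: 0.0565
grip_force: 0.0
```

Call:
move_arm([
  {"ax": 0,"ay": 0,"az": 1,"x": 0,"y": 0,"z": 0,"gripper": 0.6},
  {"ax": 0,"ay": 0,"az": 1,"x": 0,"y": 0,"z": 0,"gripper": 0.6},
  {"ax": 0,"ay": 0,"az": 1,"x": 0,"y": 0,"z": 0,"gripper": 0.6},
  {"ax": 0,"ay": 0,"az": 1,"x": 0,"y": 0,"z": 0,"gripper": 0.6},
  {"ax": 0,"ay": 0,"az": 1,"x": 0,"y": 0,"z": 0,"gripper": 0.6},
  {"ax": 0,"ay": 0,"az": 1,"x": 0,"y": 0,"z": 0,"gripper": 0.6},
  {"ax": 0,"ay": 0,"az": 1,"x": 0,"y": 0,"z": 0,"gripper": 0.6},
  {"ax": 0,"ay": 0,"az": 0.4,"x": 0,"y": 0,"z": 0,"gripper": 0.6},
  {"ax": 0,"ay": 0,"az": 0,"x": 0,"y": 0,"z": 0,"gripper": 0.6},
])

```text
clock: 18.8
tool_pos: [0.3613, -0.196, 0.1766]
tcp_rot: [0.994, -0.113, 0.0, 0.0]
ft_force: [-0.4, -0.1, 1.5]
grip_width: 0.0565
grip_force: 0.0
```

```bash
cat > m3.py <<'E'
from h import *
W=cam('wrist'); save(W,'w4.png')
r=cut_out(W,'marker'); print([(d['p'],d['uv'],d['region'].sum()) for d in r])
c=np.argwhere(r[0]['region'])[:,::-1].astype(np.float32)
b=cv2.minAreaRect(c); P=cv2.boxPoints(b); print(b)
e=[(P[i]+P[(i+1)%4])/2 for i in range(4)]
e=[e[0],e[2]] if np.linalg.norm(e[0]-e[2])>np.linalg.norm(e[1]-e[3]) else [e[1],e[3]]
a,b=[atz(W,u,.0095) for u in e]; print(e,a,b,(a+b)/2,np.arctan2(b[1]-a[1],b[0]-a[0]),np.linalg.norm(a-b))
T=cam('top')
for d in cut_out(T,'gluegun')[:3]: print('gun top',d['p'],d['uv'],atz(T,d['uv'],.02))
o=get_obs(); print(o['clock'],o['tool_pos'],o['tcp_rot'])
E
python3 m3.py
```

```text
[(0.86, [318.3, 135.6], np.int64(3610))]
((318.5, 140.0), (164.0, 25.0), 90.0)
[array([318.5,  58. ], dtype=float32), array([318.5, 222. ], dtype=float32)] [ 0.50067032 -0.22843036  0.0095    ] [ 0.3612506 -0.1960902  0.0095   ] [ 0.43096046 -0.21226028  0.0095    ] 2.91366110748183 0.14312142794446464
gun top 0.87 [220.2, 242.3] [0.5742943  0.26394676 0.02      ]
19.0 [ 0.3612748  -0.19595279  0.17650999] [ 9.93720951e-01 -1.11886860e-01  3.92629179e-05  7.01681901e-06]
```

Marker unchanged at (0.431, -0.212), aligned with the tool axis.

Call:
move_arm([
  {"ax": 0,"ay": 0,"az": 0,"x": 0.9,"y": 0,"z": 1,"gripper": 0.6},
  {"ax": 0,"ay": 0,"az": 0,"x": 0.9,"y": 0,"z": 1,"gripper": 0.6},
  {"ax": 0,"ay": 0,"az": 0,"x": 0.9,"y": 0,"z": 1,"gripper": 0.6},
  {"ax": 0,"ay": 0,"az": 0,"x": 0.9,"y": 0,"z": 1,"gripper": 0.6},
  {"ax": 0,"ay": 0,"az": 0,"x": 0,"y": 0,"z": 1,"gripper": 0.6},
  {"ax": 0,"ay": 0,"az": 0,"x": 0,"y": 0,"z": 1,"gripper": 0.6},
  {"ax": 0,"ay": 0,"az": 0,"x": 0,"y": 0,"z": 1,"gripper": 0.6},
  {"ax": 0,"ay": 0,"az": 0,"x": 0,"y": 0,"z": 1,"gripper": 0.6},
  {"ax": 0,"ay": 0,"az": 0,"x": 0,"y": 0,"z": 0.65,"gripper": 0.6},
  {"ax": 0,"ay": 0,"az": 0,"x": 0,"y": 0,"z": 0,"gripper": 0},
], newtons=20)

```text
clock: 20.0
tool_pos: [0.4307, -0.2116, 0.0021]
tcp_rot: [0.994, -0.112, -0.001, -0.001]
ft_force: [-0.5, -0.2, -0.1]
grip_width: 0.0517
grip_force: 0.0
```

Call:
move_arm([
  {"ax": 0,"ay": 0,"az": 0,"x": 0,"y": 0,"z": 0,"gripper": 0},
  {"ax": 0,"ay": 0,"az": 0,"x": 0,"y": 0,"z": 0,"gripper": 0},
  {"ax": 0,"ay": 0,"az": 0,"x": 0,"y": 0,"z": 0,"gripper": 0},
  {"ax": 0,"ay": 0,"az": 0,"x": 0,"y": 0,"z": 0,"gripper": 0},
  {"ax": 0,"ay": 0,"az": 0,"x": 0,"y": 0,"z": 0,"gripper": 0},
  {"ax": 0,"ay": 0,"az": 0,"x": 0,"y": 0,"z": -1,"gripper": 0},
  {"ax": 0,"ay": 0,"az": 0,"x": 0,"y": 0,"z": -1,"gripper": 0},
  {"ax": 0,"ay": 0,"az": 0,"x": 0,"y": 0,"z": -1,"gripper": 0},
  {"ax": 0,"ay": 0,"az": 0,"x": 0,"y": 0,"z": -1,"gripper": 0},
  {"ax": 0,"ay": 0,"az": 0,"x": 0,"y": 0,"z": -1,"gripper": 0},
])

```text
clock: 21.0
tool_pos: [0.4313, -0.212, 0.1043]
tcp_rot: [0.994, -0.113, 0.0, 0.0]
ft_force: [1.1, 0.1, 0.1]
grip_width: 0.0188
grip_force: 20.0
```

Call:
move_arm([
  {"ax": 0,"ay": 0,"az": -1,"x": 0,"y": 0,"z": -1,"gripper": 0},
  {"ax": 0,"ay": 0,"az": -1,"x": 0,"y": 0,"z": -1,"gripper": 0},
  {"ax": 0,"ay": 0,"az": -1,"x": 0,"y": 0,"z": -1,"gripper": 0},
  {"ax": 0,"ay": 0,"az": -1,"x": 0,"y": 0,"z": -0.4,"gripper": 0},
  {"ax": 0,"ay": 0,"az": -1,"x": 0,"y": 0,"z": 0,"gripper": 0},
  {"ax": 0,"ay": 0,"az": -1,"x": 0,"y": 0,"z": 0,"gripper": 0},
  {"ax": 0,"ay": 0,"az": -1,"x": 0,"y": 0,"z": 0,"gripper": 0},
  {"ax": 0,"ay": 0,"az": -1,"x": 0,"y": 0,"z": 0,"gripper": 0},
  {"ax": 0,"ay": 0,"az": -1,"x": 0,"y": 0,"z": 0,"gripper": 0},
  {"ax": 0,"ay": 0,"az": -1,"x": 0,"y": 0,"z": 0,"gripper": 0},
])

```text
clock: 22.0
tool_pos: [0.4314, -0.212, 0.1715]
tcp_rot: [0.832, 0.555, -0.0, -0.0]
ft_force: [0.4, 0.1, 0.2]
grip_width: 0.0188
grip_force: 20.0
```

Call:
move_arm([
  {"ax": 0,"ay": 0,"az": -1,"x": 0,"y": 0,"z": 0,"gripper": 0},
  {"ax": 0,"ay": 0,"az": -1,"x": 0,"y": 0,"z": 0,"gripper": 0},
  {"ax": 0,"ay": 0,"az": -0.4,"x": 0,"y": 0,"z": 0,"gripper": 0},
  {"ax": 0,"ay": 0,"az": 0,"x": 1,"y": 0,"z": 0,"gripper": 0},
  {"ax": 0,"ay": 0,"az": 0,"x": 1,"y": 0,"z": 0,"gripper": 0},
  {"ax": 0,"ay": 0,"az": 0,"x": 1,"y": 0,"z": 0,"gripper": 0},
  {"ax": 0,"ay": 0,"az": 0,"x": 1,"y": 0,"z": 0,"gripper": 0},
  {"ax": 0,"ay": 0,"az": 0,"x": 1,"y": 0,"z": 0,"gripper": 0},
  {"ax": 0,"ay": 0,"az": 0,"x": 1,"y": 0,"z": 0,"gripper": 0},
  {"ax": 0,"ay": 0,"az": 0,"x": 1,"y": 0,"z": 0,"gripper": 0},
])

```text
clock: 23.0
tool_pos: [0.4405, -0.0715, 0.1715]
tcp_rot: [0.73, 0.684, 0.0, 0.0]
ft_force: [-0.5, 0.1, -0.3]
grip_width: 0.0185
grip_force: 20.0
```

Call:
move_arm([
  {"ax": 0,"ay": 0,"az": 0,"x": 1,"y": 0,"z": 0,"gripper": 0},
  {"ax": 0,"ay": 0,"az": 0,"x": 1,"y": 0,"z": 0,"gripper": 0},
  {"ax": 0,"ay": 0,"az": 0,"x": 1,"y": 0,"z": 0,"gripper": 0},
  {"ax": 0,"ay": 0,"az": 0,"x": 1,"y": 0,"z": 0,"gripper": 0},
  {"ax": 0,"ay": 0,"az": 0,"x": 1,"y": 0,"z": 0,"gripper": 0},
  {"ax": 0,"ay": 0,"az": 0,"x": 1,"y": 0,"z": 0,"gripper": 0},
  {"ax": 0,"ay": 0,"az": 0,"x": 1,"y": 0,"z": 0,"gripper": 0},
  {"ax": 0,"ay": 0,"az": 0,"x": 1,"y": 0,"z": 0,"gripper": 0},
  {"ax": 0,"ay": 0,"az": 0,"x": 1,"y": 0,"z": 0,"gripper": 0},
  {"ax": 0,"ay": 0,"az": 0,"x": 1,"y": 0,"z": 0,"gripper": 0},
])

```text
clock: 24.0
tool_pos: [0.4535, 0.128, 0.1715]
tcp_rot: [0.73, 0.684, -0.0, 0.0]
ft_force: [-0.9, 0.1, -1.1]
grip_width: 0.019
grip_force: 20.0
```

Call:
move_arm([
  {"ax": 0,"ay": 0,"az": 0,"x": 1,"y": 0,"z": 0,"gripper": 0},
  {"ax": 0,"ay": 0,"az": 0,"x": 1,"y": 0,"z": 0,"gripper": 0},
  {"ax": 0,"ay": 0,"az": 0,"x": 0,"y": 0,"z": 0,"gripper": 0},
])

```text
clock: 24.3
tool_pos: [0.4561, 0.1686, 0.1714]
tcp_rot: [0.729, 0.684, 0.0, -0.0]
ft_force: [-0.2, 0.2, -1.2]
grip_width: 0.0191
grip_force: 20.0
```

```bash
python3 - <<'E'
from h import *
W=cam('wrist'); save(W,'w5.png'); o=get_obs(); print(o['tool_pos'])
for n,x,y in [('fl',-.034,-.144),('fr',-.034,.144),('bl',.124,-.144),('br',.124,.144)]:
    c,s=np.cos(-.0616),np.sin(-.0616); print(n,proj(W,(.553+c*x-s*y,.350+s*x+c*y,.006)))
E
```

```text
[0.4559798  0.16759297 0.17131036]
fl [374.62489077 175.82766106]
fr [ 389.55428788 -231.55346373]
bl [546.56741982 175.33509425]
br [ 610.85874384 -232.25114439]
```

View pics/w5.png

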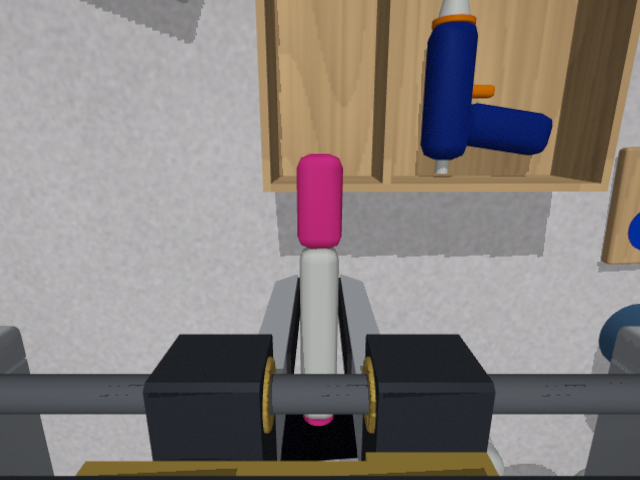

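The gun rests in the back bay near its -y end as planned, barrel at (450,90), and the marker is held straight. Placing it.

Call:
move_arm([
  {"ax": 0,"ay": 0,"az": 0,"x": 1,"y": 0.9,"z": 0,"gripper": 0},
  {"ax": 0,"ay": 0,"az": 0,"x": 1,"y": 0.9,"z": 0,"gripper": 0},
  {"ax": 0,"ay": 0,"az": 0,"x": 1,"y": 0.9,"z": 0,"gripper": 0},
  {"ax": 0,"ay": 0,"az": 0,"x": 1,"y": 0.9,"z": 0,"gripper": 0},
  {"ax": 0,"ay": 0,"az": 0,"x": 1,"y": 0.9,"z": 0,"gripper": 0},
  {"ax": 0,"ay": 0,"az": 0,"x": 1,"y": 0.9,"z": 0,"gripper": 0},
  {"ax": 0,"ay": 0,"az": 0,"x": 1,"y": 0.9,"z": 0,"gripper": 0},
  {"ax": 0,"ay": 0,"az": 0,"x": 1,"y": 0.9,"z": 0,"gripper": 0},
  {"ax": 0,"ay": 0,"az": 0,"x": 1,"y": 0.9,"z": 0,"gripper": 0},
  {"ax": 0,"ay": 0,"az": 0,"x": 1,"y": 0,"z": 0,"gripper": 0},
])

```text
clock: 25.35
tool_pos: [0.6327, 0.355, 0.1707]
tcp_rot: [0.73, 0.683, -0.0, 0.0]
ft_force: [0.1, -0.7, -0.6]
grip_width: 0.0189
grip_force: 20.0
```

Call:
move_arm([
  {"ax": 0,"ay": 0,"az": 0,"x": 0.4,"y": 0,"z": 0.5,"gripper": 0},
  {"ax": 0,"ay": 0,"az": 0,"x": 0,"y": 0,"z": 1,"gripper": 0},
  {"ax": 0,"ay": 0,"az": 0,"x": 0,"y": 0,"z": 1,"gripper": 0},
  {"ax": 0,"ay": 0,"az": 0,"x": 0,"y": 0,"z": 1,"gripper": 0},
  {"ax": 0,"ay": 0,"az": 0,"x": 0,"y": 0,"z": 1,"gripper": 0},
  {"ax": 0,"ay": 0,"az": 0,"x": 0,"y": 0,"z": 1,"gripper": 0},
  {"ax": 0,"ay": 0,"az": 0,"x": 0,"y": 0,"z": 1,"gripper": 0},
  {"ax": 0,"ay": 0,"az": 0,"x": 0,"y": 0,"z": 1,"gripper": 0},
  {"ax": 0,"ay": 0,"az": 0,"x": 0,"y": 0,"z": 0.4,"gripper": 0},
  {"ax": 0,"ay": 0,"az": 0,"x": 0,"y": 0,"z": 0,"gripper": 0},
])

```text
clock: 26.35
tool_pos: [0.6309, 0.3631, 0.0122]
tcp_rot: [0.73, 0.684, -0.001, -0.0]
ft_force: [-0.5, 0.4, -0.7]
grip_width: 0.0189
grip_force: 20.0
```

Call:
move_arm([
  {"ax": 0,"ay": 0,"az": 0,"x": 0,"y": 0,"z": 0,"gripper": 0.4},
  {"ax": 0,"ay": 0,"az": 0,"x": 0,"y": 0,"z": 0,"gripper": 0.4},
  {"ax": 0,"ay": 0,"az": 0,"x": 0,"y": 0,"z": 0,"gripper": 0.4},
  {"ax": 0,"ay": 0,"az": 0,"x": 0,"y": 0,"z": -1,"gripper": 0.4},
  {"ax": 0,"ay": 0,"az": 0,"x": 0,"y": 0,"z": -1,"gripper": 0.4},
  {"ax": 0,"ay": 0,"az": 0,"x": 0,"y": 0,"z": -1,"gripper": 0.4},
  {"ax": 0,"ay": 0,"az": 0,"x": 0,"y": 0,"z": -1,"gripper": 0.4},
  {"ax": 0,"ay": 0,"az": 0,"x": 0,"y": 0,"z": -1,"gripper": 0.4},
  {"ax": 0,"ay": 0,"az": 0,"x": 0,"y": 0,"z": -1,"gripper": 0.4},
  {"ax": 0,"ay": 0,"az": 0,"x": 0,"y": 0,"z": -1,"gripper": 0.4},
])

```text
clock: 27.35
tool_pos: [0.6314, 0.3642, 0.1549]
tcp_rot: [0.73, 0.684, 0.0, 0.0]
ft_force: [0.1, 0.5, 0.6]
grip_width: 0.0372
grip_force: 0.0
```

Call:
move_arm([
  {"ax": 0,"ay": 0,"az": 0,"x": -0.64,"y": -0.97,"z": -0.2,"gripper": 1},
  {"ax": 0,"ay": 0,"az": 0,"x": -0.64,"y": -0.97,"z": 0,"gripper": 1},
  {"ax": 0,"ay": 0,"az": 0,"x": -0.64,"y": -0.97,"z": 0,"gripper": 1},
  {"ax": 0,"ay": 0,"az": 0,"x": -0.64,"y": -0.97,"z": 0,"gripper": 1},
  {"ax": 0,"ay": 0,"az": 0,"x": -0.64,"y": -0.97,"z": 0,"gripper": 1},
  {"ax": 0,"ay": 0,"az": 0,"x": -0.64,"y": -0.97,"z": 0,"gripper": 1},
  {"ax": 0,"ay": 0,"az": 0,"x": -0.64,"y": -0.97,"z": 0,"gripper": 1},
  {"ax": 0,"ay": 0,"az": 0,"x": -0.64,"y": -0.97,"z": 0,"gripper": 1},
  {"ax": 0,"ay": 0,"az": 0,"x": -0.64,"y": -0.97,"z": 0,"gripper": 1},
  {"ax": 0,"ay": 0,"az": 0,"x": -0.64,"y": -0.97,"z": 0,"gripper": 1},
])

```text
clock: 28.35
tool_pos: [0.4287, 0.2486, 0.158]
tcp_rot: [0.73, 0.684, 0.001, 0.0]
ft_force: [0.5, 0.1, 0.0]
grip_width: 0.0939
grip_force: 0.0
```

Call:
move_arm([
  {"ax": 0,"ay": 0,"az": 0,"x": -0.97,"y": 0.064,"z": 0,"gripper": 1},
  {"ax": 0,"ay": 0,"az": 0,"x": -0.97,"y": 0.064,"z": 0,"gripper": 1},
  {"ax": 0,"ay": 0,"az": 0,"x": -0.97,"y": 0.064,"z": 0,"gripper": 1},
  {"ax": 0,"ay": 0,"az": 0,"x": -0.97,"y": 0.064,"z": 0,"gripper": 1},
  {"ax": 0,"ay": 0,"az": 0,"x": -0.97,"y": 0.064,"z": 0,"gripper": 1},
  {"ax": 0,"ay": 0,"az": 0,"x": -0.97,"y": 0.064,"z": 0,"gripper": 1},
  {"ax": 0,"ay": 0,"az": 0,"x": -0.97,"y": 0.064,"z": 0,"gripper": 1},
  {"ax": 0,"ay": 0,"az": 0,"x": -0.97,"y": 0.064,"z": 0,"gripper": 1},
  {"ax": 0,"ay": 0,"az": 0,"x": -0.97,"y": 0.064,"z": 0,"gripper": 1},
  {"ax": 0,"ay": 0,"az": 0,"x": -0.97,"y": 0.064,"z": 0,"gripper": 1},
])

```text
clock: 29.35
tool_pos: [0.4297, 0.0539, 0.1581]
tcp_rot: [0.73, 0.684, 0.0, 0.0]
ft_force: [0.8, 0.4, -0.2]
grip_width: 0.094
grip_force: 0.0
```

Call:
move_arm([
  {"ax": 0,"ay": 0,"az": 0,"x": -0.97,"y": 0.064,"z": 0,"gripper": 1},
  {"ax": 0,"ay": 0,"az": 0,"x": -0.97,"y": 0.064,"z": 0,"gripper": 1},
  {"ax": 0,"ay": 0,"az": 0,"x": -0.97,"y": 0.064,"z": 0,"gripper": 1},
  {"ax": 0,"ay": 0,"az": 0,"x": -0.97,"y": 0.064,"z": 0,"gripper": 1},
  {"ax": 0,"ay": 0,"az": 0,"x": -0.97,"y": 0.064,"z": 0,"gripper": 1},
  {"ax": 0,"ay": 0,"az": 0,"x": -0.97,"y": 0.064,"z": 0,"gripper": 1},
  {"ax": 0,"ay": 0,"az": 0.75,"x": 0,"y": 0,"z": 0,"gripper": 1},
  {"ax": 0,"ay": 0,"az": 0,"x": 0,"y": 0,"z": 0,"gripper": 1},
])

```text
clock: 30.15
tool_pos: [0.4298, -0.0624, 0.1579]
tcp_rot: [0.765, 0.644, 0.0, 0.0]
ft_force: [0.0, 0.6, -0.7]
grip_width: 0.0939
grip_force: 0.0
```

```bash
python3 - <<'E'
from h import *
W,T,S=cam('wrist'),cam('top'),cam('side'); o=get_obs(); print(o['clock'],o['tool_pos'],o['tcp_rot'])
for p in (T,S):
    for d in cut_out(p,'bottle')[:2]: print('bottle',round(d['p'],2),d['uv'],proj(p,(.5925,-.0595,.05)))
    for d in cut_out(p,'marker')[:1]: print('marker',round(d['p'],2),atz(p,d['uv'],.016))
    for d in cut_out(p,'gluegun')[:1]: print('gun',round(d['p'],2),atz(p,d['uv'],.024))
E
```

```text
30.3 [ 0.42976206 -0.06175199  0.1577007 ] [7.63598048e-01 6.45691842e-01 1.79951742e-04 1.83937121e-04]
bottle 0.76 [325.3, 231.5] [322.14766134 232.06741736]
marker 0.57 [0.62220353 0.37168197 0.016     ]
gun 0.82 [0.57347494 0.25447334 0.024     ]
bottle 0.58 [326.1, 272.5] [329.08349126 269.76605986]
marker 0.47 [ 0.50117207 -0.30479339  0.016     ]
```

Call:
move_arm([
  {"ax": 0,"ay": 0,"az": 0,"x": 0.19,"y": 1,"z": 0,"gripper": 1},
  {"ax": 0,"ay": 0,"az": 0,"x": 0.19,"y": 1,"z": 0,"gripper": 1},
  {"ax": 0,"ay": 0,"az": 0,"x": 0.19,"y": 1,"z": 0,"gripper": 1},
  {"ax": 0,"ay": 0,"az": 0,"x": 0.19,"y": 1,"z": 0,"gripper": 1},
  {"ax": 0,"ay": 0,"az": 0,"x": 0.19,"y": 1,"z": 0,"gripper": 1},
  {"ax": 0,"ay": 0,"az": 0,"x": 0.19,"y": 1,"z": 0,"gripper": 1},
  {"ax": 0,"ay": 0,"az": 0,"x": 0.19,"y": 1,"z": 0,"gripper": 1},
  {"ax": 0,"ay": 0,"az": 0,"x": 0.19,"y": 1,"z": 0,"gripper": 1},
  {"ax": 0,"ay": 0,"az": 0,"x": 0,"y": 0,"z": 0,"gripper": 1},
])

```text
clock: 31.5
tool_pos: [0.5937, -0.0589, 0.1568]
tcp_rot: [0.764, 0.645, -0.0, -0.0]
ft_force: [-0.0, -0.2, -0.3]
grip_width: 0.094
grip_force: 0.0
```

Call:
move_arm([
  {"ax": 0,"ay": 0,"az": 0,"x": 0,"y": 0,"z": 1,"gripper": 1},
  {"ax": 0,"ay": 0,"az": 0,"x": 0,"y": 0,"z": 1,"gripper": 1},
  {"ax": 0,"ay": 0,"az": 0,"x": 0,"y": 0,"z": 1,"gripper": 1},
  {"ax": 0,"ay": 0,"az": 0,"x": 0,"y": 0,"z": 1,"gripper": 1},
  {"ax": 0,"ay": 0,"az": 0,"x": 0,"y": 0,"z": 1,"gripper": 1},
  {"ax": 0,"ay": 0,"az": 0,"x": 0,"y": 0,"z": 1,"gripper": 1},
  {"ax": 0,"ay": 0,"az": 0,"x": 0,"y": 0,"z": 0,"gripper": 0},
  {"ax": 0,"ay": 0,"az": 0,"x": 0,"y": 0,"z": 0,"gripper": 0},
  {"ax": 0,"ay": 0,"az": 0,"x": 0,"y": 0,"z": 0,"gripper": 0},
  {"ax": 0,"ay": 0,"az": 0,"x": 0,"y": 0,"z": 0,"gripper": 0},
], newtons=15)

```text
clock: 32.5
tool_pos: [0.593, -0.0592, 0.0386]
tcp_rot: [0.765, 0.645, 0.001, 0.001]
ft_force: [0.1, -0.9, -0.3]
grip_width: 0.0655
grip_force: 0.0
```

Call:
move_arm([
  {"ax": 0,"ay": 0,"az": 0,"x": 0,"y": 0,"z": 0,"gripper": 0},
  {"ax": 0,"ay": 0,"az": 0,"x": 0,"y": 0,"z": 0,"gripper": 0},
  {"ax": 0,"ay": 0,"az": 0,"x": 0,"y": 0,"z": 0,"gripper": 0},
  {"ax": 0,"ay": 0,"az": 0,"x": 0,"y": 0,"z": 0,"gripper": 0},
  {"ax": 0,"ay": 0,"az": 0,"x": 0,"y": 0,"z": -0.5,"gripper": 0},
  {"ax": 0,"ay": 0,"az": 0,"x": 0,"y": 0,"z": -1,"gripper": 0},
])

```text
clock: 33.1
tool_pos: [0.5916, -0.059, 0.0669]
tcp_rot: [0.765, 0.645, -0.001, -0.001]
ft_force: [0.4, 0.0, -1.2]
grip_width: 0.0434
grip_force: 15.0
```

Call:
move_arm([
  {"ax": 0,"ay": 0,"az": 0,"x": -0.16,"y": -0.92,"z": 0,"gripper": 0},
  {"ax": 0,"ay": 0,"az": 0,"x": -0.16,"y": -0.92,"z": 0,"gripper": 0},
  {"ax": 0,"ay": 0,"az": 0,"x": -0.16,"y": -0.92,"z": 0,"gripper": 0},
  {"ax": 0,"ay": 0,"az": 0,"x": -0.16,"y": -0.92,"z": -1,"gripper": 0},
  {"ax": 0,"ay": 0,"az": 0,"x": -0.16,"y": -0.92,"z": -1,"gripper": 0},
  {"ax": 0,"ay": 0,"az": 0,"x": -0.16,"y": -0.92,"z": -1,"gripper": 0},
  {"ax": 0,"ay": 0,"az": 0,"x": -0.16,"y": -0.92,"z": -1,"gripper": 0},
  {"ax": 0,"ay": 0,"az": 0,"x": -0.16,"y": -0.92,"z": -1,"gripper": 0},
  {"ax": 0,"ay": 0,"az": -0.75,"x": 0,"y": 0,"z": 0,"gripper": 0},
  {"ax": 0,"ay": 0,"az": 0,"x": 0,"y": 0,"z": 0,"gripper": 0},
])

```text
clock: 34.1
tool_pos: [0.4431, -0.0595, 0.1685]
tcp_rot: [0.729, 0.684, 0.0, 0.001]
ft_force: [0.1, 0.2, -2.3]
grip_width: 0.0434
grip_force: 15.0
```

Call:
move_arm([
  {"ax": 0,"ay": 0,"az": 0,"x": 0.97,"y": -0.064,"z": 0,"gripper": 0},
  {"ax": 0,"ay": 0,"az": 0,"x": 0.97,"y": -0.064,"z": 0,"gripper": 0},
  {"ax": 0,"ay": 0,"az": 0,"x": 0.97,"y": -0.064,"z": 0,"gripper": 0},
  {"ax": 0,"ay": 0,"az": 0,"x": 0.97,"y": -0.064,"z": 0,"gripper": 0},
  {"ax": 0,"ay": 0,"az": 0,"x": 0.97,"y": -0.064,"z": 0,"gripper": 0},
  {"ax": 0,"ay": 0,"az": 0,"x": 0.97,"y": -0.064,"z": 0,"gripper": 0},
  {"ax": 0,"ay": 0,"az": 0,"x": 0.97,"y": -0.064,"z": 0,"gripper": 0},
  {"ax": 0,"ay": 0,"az": 0,"x": 0.97,"y": -0.064,"z": 0,"gripper": 0},
  {"ax": 0,"ay": 0,"az": 0,"x": 0.97,"y": -0.064,"z": 0,"gripper": 0},
  {"ax": 0,"ay": 0,"az": 0,"x": 0.97,"y": -0.064,"z": 0,"gripper": 0},
])

```text
clock: 35.1
tool_pos: [0.4429, 0.1358, 0.1671]
tcp_rot: [0.731, 0.683, -0.0, -0.0]
ft_force: [0.1, 0.1, -1.3]
grip_width: 0.0437
grip_force: 15.0
```

Call:
move_arm([
  {"ax": 0,"ay": 0,"az": 0,"x": 0.97,"y": -0.064,"z": 0,"gripper": 0},
  {"ax": 0,"ay": 0,"az": 0,"x": 0.97,"y": -0.064,"z": 0,"gripper": 0},
  {"ax": 0,"ay": 0,"az": 0,"x": 0.97,"y": -0.064,"z": 0,"gripper": 0},
  {"ax": 0,"ay": 0,"az": 0,"x": 0.97,"y": -0.064,"z": 0,"gripper": 0},
  {"ax": 0,"ay": 0,"az": 0,"x": 0.97,"y": -0.064,"z": 0,"gripper": 0},
  {"ax": 0,"ay": 0,"az": 0,"x": 0.97,"y": -0.064,"z": 0,"gripper": 0},
  {"ax": 0,"ay": 0,"az": 0,"x": 0.97,"y": -0.064,"z": 0,"gripper": 0},
  {"ax": 0,"ay": 0,"az": 0,"x": 0,"y": 0,"z": 0,"gripper": 0},
])

```text
clock: 35.9
tool_pos: [0.4426, 0.2726, 0.1669]
tcp_rot: [0.73, 0.683, -0.0, -0.0]
ft_force: [0.2, -0.0, -1.4]
grip_width: 0.0436
grip_force: 15.0
```

```bash
python3 - <<'E'
from h import *
W=cam('wrist'); save(W,'w6.png'); o=get_obs(); print(o['tool_pos'],o['tcp_rot'])
E
```

```text
[0.44260501 0.27157065 0.16687158] [ 7.30027391e-01  6.83417575e-01 -6.35262161e-04 -1.54513176e-04]
```

View pics/w6.png

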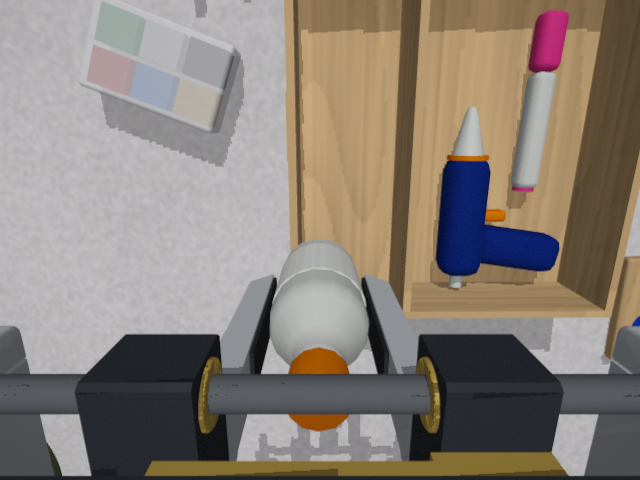

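Gun and marker lie in the back bay (nozzle tip (470,110), marker at (540,100)), and the bottle is held upright. Placing it.

Call:
move_arm([
  {"ax": 0,"ay": 0,"az": 0,"x": 0.91,"y": 0.665,"z": 0,"gripper": 0},
  {"ax": 0,"ay": 0,"az": 0,"x": 0.91,"y": 0.665,"z": 0,"gripper": 0},
  {"ax": 0,"ay": 0,"az": 0,"x": 0.91,"y": 0.665,"z": 0,"gripper": 0},
  {"ax": 0,"ay": 0,"az": 0,"x": 0.91,"y": 0.665,"z": 0,"gripper": 0},
  {"ax": 0,"ay": 0,"az": 0,"x": 0.91,"y": 0.665,"z": 0,"gripper": 0},
  {"ax": 0,"ay": 0,"az": 0,"x": 0.91,"y": 0.665,"z": 0,"gripper": 0},
  {"ax": 0,"ay": 0,"az": 0,"x": 0.91,"y": 0.665,"z": 0,"gripper": 0},
  {"ax": 0,"ay": 0,"az": 0,"x": 0.91,"y": 0.665,"z": 0,"gripper": 0},
  {"ax": 0,"ay": 0,"az": 0,"x": 0.91,"y": 0.665,"z": 0,"gripper": 0},
  {"ax": 0,"ay": 0,"az": 0,"x": 0,"y": 0,"z": 0,"gripper": 0},
])

```text
clock: 36.95
tool_pos: [0.5739, 0.427, 0.1661]
tcp_rot: [0.73, 0.683, -0.001, -0.0]
ft_force: [-0.3, -0.5, -2.1]
grip_width: 0.0436
grip_force: 15.0
```

Call:
move_arm([
  {"ax": 0,"ay": 0,"az": 0,"x": 0,"y": 0,"z": 1,"gripper": 0},
  {"ax": 0,"ay": 0,"az": 0,"x": 0,"y": 0,"z": 1,"gripper": 0},
  {"ax": 0,"ay": 0,"az": 0,"x": 0,"y": 0,"z": 1,"gripper": 0},
  {"ax": 0,"ay": 0,"az": 0,"x": 0,"y": 0,"z": 1,"gripper": 0},
  {"ax": 0,"ay": 0,"az": 0,"x": 0,"y": 0,"z": 1,"gripper": 0},
  {"ax": 0,"ay": 0,"az": 0,"x": 0,"y": 0,"z": 0.7,"gripper": 0},
  {"ax": 0,"ay": 0,"az": 0,"x": 0,"y": 0,"z": 0.3,"gripper": 0},
  {"ax": 0,"ay": 0,"az": 0,"x": 0,"y": 0,"z": 0,"gripper": 0},
  {"ax": 0,"ay": 0,"az": 0,"x": 0,"y": 0,"z": 0,"gripper": 0},
])

```text
clock: 37.85
tool_pos: [0.5734, 0.4268, 0.0485]
tcp_rot: [0.73, 0.684, 0.001, 0.0]
ft_force: [0.6, 0.0, -0.2]
grip_width: 0.0434
grip_force: 15.0
```

Call:
move_arm([
  {"ax": 0,"ay": 0,"az": 0,"x": 0,"y": 0,"z": 0.15,"gripper": 0},
  {"ax": 0,"ay": 0,"az": 0,"x": 0,"y": 0,"z": 0,"gripper": 0},
  {"ax": 0,"ay": 0,"az": 0,"x": 0,"y": 0,"z": 0,"gripper": 0.62},
  {"ax": 0,"ay": 0,"az": 0,"x": 0,"y": 0,"z": 0,"gripper": 0.62},
  {"ax": 0,"ay": 0,"az": 0,"x": 0,"y": 0,"z": 0,"gripper": 0.62},
  {"ax": 0,"ay": 0,"az": 0,"x": 0,"y": 0,"z": -1,"gripper": 0.62},
  {"ax": 0,"ay": 0,"az": 0,"x": 0,"y": 0,"z": -1,"gripper": 0.62},
  {"ax": 0,"ay": 0,"az": 0,"x": 0,"y": 0,"z": -1,"gripper": 0.62},
  {"ax": 0,"ay": 0,"az": 0,"x": 0,"y": 0,"z": -1,"gripper": 0.62},
  {"ax": 0,"ay": 0,"az": 0,"x": 0,"y": 0,"z": -1,"gripper": 0.62},
])

```text
clock: 38.85
tool_pos: [0.573, 0.4267, 0.1455]
tcp_rot: [0.73, 0.684, 0.0, 0.0]
ft_force: [-0.5, 0.1, -0.6]
grip_width: 0.0579
grip_force: 0.0
```

Call:
move_arm([
  {"ax": 0,"ay": 0,"az": 0,"x": 0,"y": 0,"z": -1,"gripper": 0.62},
  {"ax": 0,"ay": 0,"az": 0,"x": -0.75,"y": -0.75,"z": 0,"gripper": 1},
  {"ax": 0,"ay": 0,"az": 0,"x": -0.75,"y": -0.75,"z": 0,"gripper": 1},
  {"ax": 0,"ay": 0,"az": 0,"x": -0.75,"y": -0.75,"z": 0,"gripper": 1},
  {"ax": 0,"ay": 0,"az": 0,"x": -0.75,"y": -0.75,"z": 0,"gripper": 1},
  {"ax": 0,"ay": 0,"az": 0,"x": -0.75,"y": -0.75,"z": 0,"gripper": 1},
  {"ax": 0,"ay": 0,"az": 0,"x": -0.75,"y": -0.75,"z": 0,"gripper": 1},
  {"ax": 0,"ay": 0,"az": 0,"x": -0.75,"y": -0.75,"z": 0,"gripper": 1},
  {"ax": 0,"ay": 0,"az": 0,"x": -0.75,"y": -0.75,"z": 0,"gripper": 1},
  {"ax": 0,"ay": 0,"az": 0,"x": -0.75,"y": -0.75,"z": 0,"gripper": 1},
])

```text
clock: 39.85
tool_pos: [0.4289, 0.3003, 0.1647]
tcp_rot: [0.73, 0.684, 0.0, 0.0]
ft_force: [0.7, -0.4, -0.2]
grip_width: 0.094
grip_force: 0.0
```

```bash
python3 - <<'E'
from h import *
W=cam('wrist'); save(W,'w7.png'); o=get_obs(); print(o['tool_pos'],o['tcp_rot'])
E
```

```text
[0.42723562 0.29894908 0.16471549] [ 7.29761097e-01  6.83702196e-01 -2.18184751e-04  6.42439633e-06]
```

View pics/w7.png

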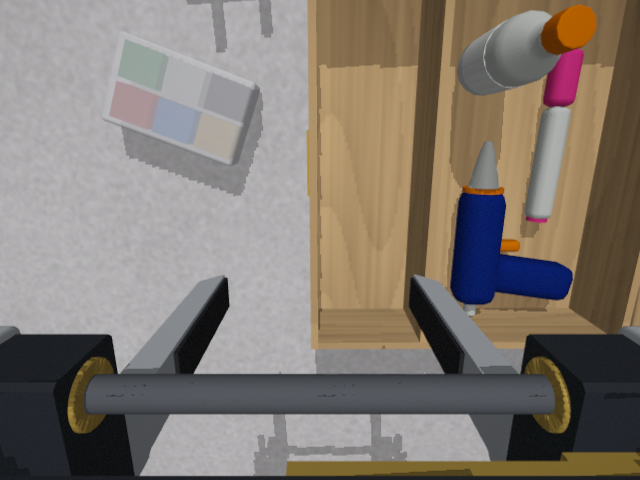

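Bottle stands in the back bay at (500,60), and the front bay is free. Next come the glasses: turn to yaw about -0.06 and go to the amber one.

Call:
move_arm([
  {"ax": 0,"ay": 0,"az": 1,"x": 0,"y": 0,"z": 0,"gripper": 1},
  {"ax": 0,"ay": 0,"az": 1,"x": 0,"y": 0,"z": 0,"gripper": 1},
  {"ax": 0,"ay": 0,"az": 1,"x": 0,"y": 0,"z": 0,"gripper": 1},
  {"ax": 0,"ay": 0,"az": 1,"x": 0,"y": 0,"z": 0,"gripper": 1},
  {"ax": 0,"ay": 0,"az": 1,"x": 0,"y": 0,"z": 0,"gripper": 1},
  {"ax": 0,"ay": 0,"az": 1,"x": 0,"y": 0,"z": 0,"gripper": 1},
  {"ax": 0,"ay": 0,"az": 1,"x": 0,"y": 0,"z": 0,"gripper": 1},
  {"ax": 0,"ay": 0,"az": 1,"x": 0,"y": 0,"z": 0,"gripper": 1},
  {"ax": 0,"ay": 0,"az": 1,"x": 0,"y": 0,"z": 0,"gripper": 1},
  {"ax": 0,"ay": 0,"az": 1,"x": 0,"y": 0,"z": 0,"gripper": 1},
])

```text
clock: 40.9
tool_pos: [0.4297, 0.301, 0.1647]
tcp_rot: [0.999, 0.052, 0.0, -0.0]
ft_force: [0.3, 0.4, 0.6]
grip_width: 0.0943
grip_force: 0.0
```

Call:
move_arm([
  {"ax": 0,"ay": 0,"az": 1,"x": 0,"y": 0,"z": 0,"gripper": 1},
  {"ax": 0,"ay": 0,"az": 0.2,"x": 0,"y": 0,"z": 0,"gripper": 1},
  {"ax": 0,"ay": 0,"az": 0,"x": 0,"y": 1,"z": 0,"gripper": 1},
  {"ax": 0,"ay": 0,"az": 0,"x": 0,"y": 1,"z": 0,"gripper": 1},
  {"ax": 0,"ay": 0,"az": 0,"x": 0,"y": 1,"z": 0,"gripper": 1},
  {"ax": 0,"ay": 0,"az": 0,"x": 0,"y": 1,"z": 0,"gripper": 1},
  {"ax": 0,"ay": 0,"az": 0,"x": 0,"y": 1,"z": 0,"gripper": 1},
  {"ax": 0,"ay": 0,"az": 0,"x": 0,"y": 1,"z": 0,"gripper": 1},
  {"ax": 0,"ay": 0,"az": 0,"x": 0,"y": 1,"z": 0,"gripper": 1},
  {"ax": 0,"ay": 0,"az": 0,"x": 0,"y": 1,"z": 0,"gripper": 1},
])

```text
clock: 41.9
tool_pos: [0.4203, 0.1404, 0.1647]
tcp_rot: [1.0, -0.027, 0.0, -0.0]
ft_force: [-0.1, 0.3, 0.2]
grip_width: 0.0941
grip_force: 0.0
```

Call:
move_arm([
  {"ax": 0,"ay": 0,"az": 0,"x": 0,"y": 1,"z": 0,"gripper": 1},
  {"ax": 0,"ay": 0,"az": 0,"x": 0,"y": 1,"z": 0,"gripper": 1},
  {"ax": 0,"ay": 0,"az": 0,"x": 0,"y": 1,"z": 0,"gripper": 1},
  {"ax": 0,"ay": 0,"az": 0,"x": 0,"y": 1,"z": 0,"gripper": 1},
  {"ax": 0,"ay": 0,"az": 0,"x": 0,"y": 1,"z": 0,"gripper": 1},
  {"ax": 0,"ay": 0,"az": 0,"x": 0,"y": 1,"z": 0,"gripper": 1},
  {"ax": 0,"ay": 0,"az": 0,"x": 0,"y": 1,"z": 0,"gripper": 1},
  {"ax": 0,"ay": 0,"az": 0,"x": 0,"y": 1,"z": 0,"gripper": 1},
  {"ax": 0,"ay": 0,"az": 0,"x": 0,"y": 1,"z": 0,"gripper": 1},
  {"ax": 0,"ay": 0,"az": 0,"x": 0,"y": 1,"z": 0,"gripper": 1},
])

```text
clock: 42.9
tool_pos: [0.4086, -0.0594, 0.1647]
tcp_rot: [1.0, -0.027, 0.0, 0.0]
ft_force: [-0.9, 0.7, 0.3]
grip_width: 0.0942
grip_force: 0.0
```

Call:
move_arm([
  {"ax": 0,"ay": 0,"az": 0,"x": 0.8,"y": 1,"z": 0,"gripper": 1},
  {"ax": 0,"ay": 0,"az": 0,"x": 0.8,"y": 1,"z": 0,"gripper": 1},
  {"ax": 0,"ay": 0,"az": 0,"x": 0.8,"y": 1,"z": 0,"gripper": 1},
  {"ax": 0,"ay": 0,"az": 0,"x": 0.8,"y": 1,"z": 0,"gripper": 1},
  {"ax": 0,"ay": 0,"az": 0,"x": 0.8,"y": 1,"z": 0,"gripper": 1},
  {"ax": 0,"ay": 0,"az": 0,"x": 0,"y": 0.25,"z": 0,"gripper": 1},
  {"ax": 0,"ay": 0,"az": 0,"x": 0,"y": 0,"z": 0,"gripper": 1},
])

```text
clock: 43.6
tool_pos: [0.4821, -0.1683, 0.1642]
tcp_rot: [1.0, -0.029, -0.0, -0.0]
ft_force: [-0.7, 1.0, 0.1]
grip_width: 0.094
grip_force: 0.0
```

```bash
cat > m4.py <<'E'
from h import *
W,T,S=cam('wrist'),cam('top'),cam('side'); o=get_obs(); print(o['clock'],o['tool_pos'],o['tcp_rot'])
for n,X in (('amber',(.579,-.170,.04)),('green',(.587,-.2865,.04))):
    obs=[]
    for nm,p,d in (('w',W,70),('s',S,20)):
        c=[r for r in cut_out(p,'glass1') if np.linalg.norm(np.array(r['uv'])-proj(p,X))<d]
        if c: obs.append((p,c[0]['region'].astype(np.float32))); print(n,nm,fit(obs[-1:],'glass1',X))
    if obs: print(n,fit(obs,'glass1',X),fit(obs,'glass1',X,(0,),True))
E
python3 m4.py
```

```text
43.75 [ 0.48199479 -0.16737984  0.16459178] [ 9.99595640e-01 -2.84350910e-02  2.97318420e-05 -3.54151976e-05]
amber w (array([ 0.5805, -0.1685,  0.059 ]), np.float64(0.027))
amber s (array([ 0.5793, -0.1692,  0.0477]), np.float64(0.071))
amber (array([ 0.5803, -0.1687,  0.0808]), np.float64(0.055)) (array([ 0.5808, -0.1683,  0.0914, -0.0029]), np.float64(0.047))
green w (array([ 0.5885, -0.2851,  0.053 ]), np.float64(0.023))
green s (array([ 0.5861, -0.2871,  0.178 ]), np.float64(0.052))
green (array([ 0.5881, -0.2852,  0.0548]), np.float64(0.051)) (array([ 0.5884, -0.2857,  0.1391, -0.0015]), np.float64(0.041))
```

Call:
move_arm([
  {"ax": 0,"ay": 0,"az": 0,"x": 0.98,"y": -0.04,"z": 0,"gripper": 0.9},
  {"ax": 0,"ay": 0,"az": 0,"x": 0.98,"y": -0.04,"z": 0,"gripper": 0.9},
  {"ax": 0,"ay": 0,"az": 0,"x": 0.98,"y": -0.04,"z": 0,"gripper": 0.9},
  {"ax": 0,"ay": 0,"az": 0,"x": 0.98,"y": -0.04,"z": 0,"gripper": 0.9},
  {"ax": 0,"ay": 0,"az": 0,"x": 0.98,"y": -0.04,"z": 0,"gripper": 0.9},
  {"ax": 0,"ay": 0,"az": 0,"x": 0,"y": 0,"z": 0.5,"gripper": 0.9},
  {"ax": 0,"ay": 0,"az": 0,"x": 0,"y": 0,"z": 1,"gripper": 0.9},
  {"ax": 0,"ay": 0,"az": 0,"x": 0,"y": 0,"z": 1,"gripper": 0.9},
  {"ax": 0,"ay": 0,"az": 0,"x": 0,"y": 0,"z": 1,"gripper": 0.9},
  {"ax": 0,"ay": 0,"az": 0,"x": 0,"y": 0,"z": 1,"gripper": 0.9},
], newtons=8)

```text
clock: 44.95
tool_pos: [0.5794, -0.1695, 0.0732]
tcp_rot: [1.0, -0.029, -0.0, -0.0]
ft_force: [-0.1, 0.1, -1.0]
grip_width: 0.0844
grip_force: 0.0
```

Call:
move_arm([
  {"ax": 0,"ay": 0,"az": 0,"x": 0,"y": 0,"z": 1,"gripper": 0.9},
  {"ax": 0,"ay": 0,"az": 0,"x": 0,"y": 0,"z": 0.8,"gripper": 0.9},
  {"ax": 0,"ay": 0,"az": 0,"x": 0,"y": 0,"z": 0,"gripper": 0.7},
  {"ax": 0,"ay": 0,"az": 0,"x": 0,"y": 0,"z": 0,"gripper": 0.65},
  {"ax": 0,"ay": 0,"az": 0,"x": 0,"y": 0,"z": 0,"gripper": 0.6},
  {"ax": 0,"ay": 0,"az": 0,"x": 0,"y": 0,"z": 0,"gripper": 0.56},
  {"ax": 0,"ay": 0,"az": 0,"x": 0,"y": 0,"z": 0,"gripper": 0.52},
  {"ax": 0,"ay": 0,"az": 0,"x": 0,"y": 0,"z": 0,"gripper": 0.48},
  {"ax": 0,"ay": 0,"az": 0,"x": 0,"y": 0,"z": 0,"gripper": 0.4},
  {"ax": 0,"ay": 0,"az": 0,"x": 0,"y": 0,"z": 0,"gripper": 0.3},
], newtons=8)

```text
clock: 45.95
tool_pos: [0.5809, -0.1698, 0.0393]
tcp_rot: [1.0, -0.029, 0.001, 0.0]
ft_force: [-0.2, 2.1, 7.0]
grip_width: 0.0574
grip_force: 8.0
```

Call:
move_arm([
  {"ax": 0,"ay": 0,"az": 0,"x": 0,"y": 0,"z": 0,"gripper": 0.2},
  {"ax": 0,"ay": 0,"az": 0,"x": 0,"y": 0,"z": 0,"gripper": 0.1},
  {"ax": 0,"ay": 0,"az": 0,"x": 0,"y": 0,"z": 0,"gripper": 0},
  {"ax": 0,"ay": 0,"az": 0,"x": 0,"y": 0,"z": -0.3,"gripper": 0},
  {"ax": 0,"ay": 0,"az": 0,"x": 0,"y": 0,"z": -0.4,"gripper": 0},
])

```text
clock: 46.45
tool_pos: [0.5801, -0.1697, 0.0525]
tcp_rot: [1.0, -0.029, -0.001, -0.0]
ft_force: [-0.1, -0.4, -1.1]
grip_width: 0.0576
grip_force: 8.0
```

Held at 57.6 mm with 8 N. Carrying it.

Call:
move_arm([
  {"ax": 0,"ay": 0,"az": 0,"x": -0.5,"y": 0.05,"z": -0.75,"gripper": 0},
  {"ax": 0,"ay": 0,"az": 0,"x": -0.9,"y": 0.05,"z": -0.75,"gripper": 0},
  {"ax": 0,"ay": 0,"az": 0,"x": -0.9,"y": 0.05,"z": -0.75,"gripper": 0},
  {"ax": 0,"ay": 0,"az": 0,"x": -0.9,"y": 0.05,"z": -0.75,"gripper": 0},
  {"ax": 0,"ay": 0,"az": 0,"x": -0.9,"y": 0.05,"z": -0.75,"gripper": 0},
  {"ax": 0,"ay": 0,"az": 0,"x": -0.9,"y": 0.05,"z": -0.75,"gripper": 0},
  {"ax": 0,"ay": 0,"az": 0,"x": -0.9,"y": 0.05,"z": -0.75,"gripper": 0},
  {"ax": 0,"ay": 0,"az": 0,"x": -0.9,"y": 0.05,"z": -0.75,"gripper": 0},
  {"ax": 0,"ay": 0,"az": 0,"x": -0.6,"y": 0,"z": 0,"gripper": 0},
  {"ax": 0,"ay": 0,"az": 0,"x": 0,"y": 0,"z": 0,"gripper": 0},
])

```text
clock: 47.45
tool_pos: [0.4314, -0.1691, 0.1726]
tcp_rot: [1.0, -0.029, 0.0, 0.0]
ft_force: [-0.0, -0.7, -0.7]
grip_width: 0.0571
grip_force: 8.0
```

```bash
python3 - <<'E'
from h import *
W=cam('side'); cv2.imwrite('pics/s8.png',cv2.resize(W['pixels'][150:430,180:440],None,fx=2,fy=2)[:,:,::-1]); o=get_obs(); print(o['tool_pos'],o['grip_width'])
E
```

```text
[ 0.43197424 -0.16913634  0.17221864] 0.05763870939295782
```

View pics/s8.png

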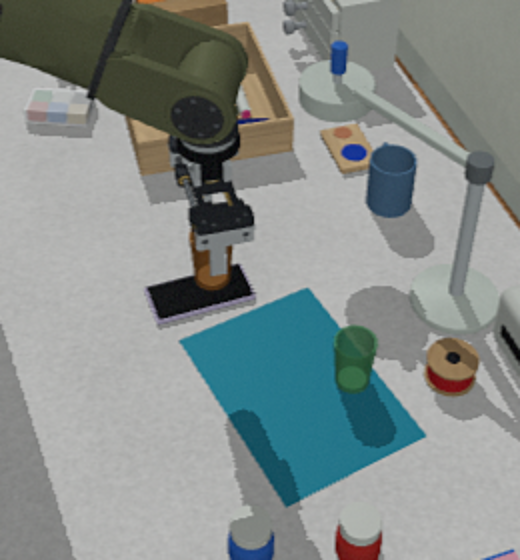

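The amber glass hangs upright between the fingers at (212,260). Moving it over the front bay.

Call:
move_arm([
  {"ax": 0,"ay": 0,"az": 0,"x": 0,"y": -0.5,"z": 0,"gripper": 0},
  {"ax": 0,"ay": 0,"az": 0,"x": 0,"y": -1,"z": 0,"gripper": 0},
  {"ax": 0,"ay": 0,"az": 0,"x": 0,"y": -1,"z": 0,"gripper": 0},
  {"ax": 0,"ay": 0,"az": 0,"x": 0,"y": -1,"z": 0,"gripper": 0},
  {"ax": 0,"ay": 0,"az": 0,"x": 0,"y": -1,"z": 0,"gripper": 0},
  {"ax": 0,"ay": 0,"az": 0,"x": 0,"y": -1,"z": 0,"gripper": 0},
  {"ax": 0,"ay": 0,"az": 0,"x": 0,"y": -1,"z": 0,"gripper": 0},
  {"ax": 0,"ay": 0,"az": 0,"x": 0,"y": -1,"z": 0,"gripper": 0},
  {"ax": 0,"ay": 0,"az": 0,"x": 0,"y": -1,"z": 0,"gripper": 0},
  {"ax": 0,"ay": 0,"az": 0,"x": 0,"y": -1,"z": 0,"gripper": 0},
])

```text
clock: 48.5
tool_pos: [0.4433, 0.0222, 0.1718]
tcp_rot: [1.0, -0.029, -0.001, -0.0]
ft_force: [0.0, 0.3, -0.4]
grip_width: 0.0575
grip_force: 8.0
```

Call:
move_arm([
  {"ax": 0,"ay": 0,"az": 0,"x": 0,"y": -1,"z": 0,"gripper": 0},
  {"ax": 0,"ay": 0,"az": 0,"x": 0,"y": -1,"z": 0,"gripper": 0},
  {"ax": 0,"ay": 0,"az": 0,"x": 0,"y": -1,"z": 0,"gripper": 0},
  {"ax": 0,"ay": 0,"az": 0,"x": 0,"y": -1,"z": 0,"gripper": 0},
  {"ax": 0,"ay": 0,"az": 0,"x": 0,"y": -1,"z": 0,"gripper": 0},
  {"ax": 0,"ay": 0,"az": 0,"x": 0,"y": -1,"z": 0,"gripper": 0},
  {"ax": 0,"ay": 0,"az": 0,"x": 0,"y": -1,"z": 0,"gripper": 0},
  {"ax": 0,"ay": 0,"az": 0,"x": 0,"y": -1,"z": 0,"gripper": 0},
  {"ax": 0,"ay": 0,"az": 0,"x": 0,"y": -1,"z": 0,"gripper": 0},
  {"ax": 0,"ay": 0,"az": 0,"x": 0,"y": -1,"z": 0,"gripper": 0},
])

```text
clock: 49.5
tool_pos: [0.4545, 0.2219, 0.1716]
tcp_rot: [1.0, -0.029, -0.001, 0.0]
ft_force: [-0.1, 0.1, -1.8]
grip_width: 0.057
grip_force: 8.0
```

Call:
move_arm([
  {"ax": 0,"ay": 0,"az": 0,"x": 0.05,"y": -1,"z": 0,"gripper": 0},
  {"ax": 0,"ay": 0,"az": 0,"x": 0.05,"y": -1,"z": 0,"gripper": 0},
  {"ax": 0,"ay": 0,"az": 0,"x": 0.05,"y": -1,"z": 0,"gripper": 0},
  {"ax": 0,"ay": 0,"az": 0,"x": 0.05,"y": -1,"z": 0,"gripper": 0},
  {"ax": 0,"ay": 0,"az": 0,"x": 0.05,"y": -1,"z": 0,"gripper": 0},
  {"ax": 0,"ay": 0,"az": 0,"x": 0.05,"y": -1,"z": 0,"gripper": 0},
  {"ax": 0,"ay": 0,"az": 0,"x": 0.05,"y": -1,"z": 0,"gripper": 0},
  {"ax": 0,"ay": 0,"az": 0,"x": 0.05,"y": -1,"z": 0,"gripper": 0},
  {"ax": 0,"ay": 0,"az": 0,"x": 0.05,"y": -1,"z": 0,"gripper": 0},
  {"ax": 0,"ay": 0,"az": 0,"x": 0,"y": -0.5,"z": 0,"gripper": 0},
])

```text
clock: 50.5
tool_pos: [0.4741, 0.4114, 0.1711]
tcp_rot: [1.0, -0.028, -0.001, 0.0]
ft_force: [-0.4, -0.3, -1.0]
grip_width: 0.0576
grip_force: 8.0
```

Call:
move_arm([
  {"ax": 0,"ay": 0,"az": 0,"x": 0,"y": 0,"z": 0,"gripper": 0},
  {"ax": 0,"ay": 0,"az": 0,"x": 0,"y": 0,"z": 0,"gripper": 0},
])

```text
clock: 50.7
tool_pos: [0.4746, 0.4091, 0.1719]
tcp_rot: [1.0, -0.029, -0.0, 0.0]
ft_force: [-0.4, -0.4, -0.7]
grip_width: 0.0575
grip_force: 8.0
```

Call:
move_arm([
  {"ax": 0,"ay": 0,"az": 0,"x": 0.03,"y": -0.6,"z": 0,"gripper": 0},
  {"ax": 0,"ay": 0,"az": 0,"x": 0,"y": 0,"z": 0.6,"gripper": 0},
  {"ax": 0,"ay": 0,"az": 0,"x": 0,"y": 0,"z": 1,"gripper": 0},
  {"ax": 0,"ay": 0,"az": 0,"x": 0,"y": 0,"z": 1,"gripper": 0},
  {"ax": 0,"ay": 0,"az": 0,"x": 0,"y": 0,"z": 1,"gripper": 0},
  {"ax": 0,"ay": 0,"az": 0,"x": 0,"y": 0,"z": 1,"gripper": 0},
  {"ax": 0,"ay": 0,"az": 0,"x": 0,"y": 0,"z": 0.7,"gripper": 0},
  {"ax": 0,"ay": 0,"az": 0,"x": 0,"y": 0,"z": 0.4,"gripper": 0},
  {"ax": 0,"ay": 0,"az": 0,"x": 0,"y": 0,"z": 0.2,"gripper": 0},
  {"ax": 0,"ay": 0,"az": 0,"x": 0,"y": 0,"z": 0.15,"gripper": 0},
])

```text
clock: 51.7
tool_pos: [0.4764, 0.4214, 0.0517]
tcp_rot: [1.0, -0.029, 0.0, -0.0]
ft_force: [-0.0, -0.1, -1.0]
grip_width: 0.0575
grip_force: 8.0
```

Call:
move_arm([
  {"ax": 0,"ay": 0,"az": 0,"x": 0,"y": 0,"z": 0.1,"gripper": 0},
  {"ax": 0,"ay": 0,"az": 0,"x": 0,"y": 0,"z": 0,"gripper": 0},
])

```text
clock: 51.9
tool_pos: [0.4763, 0.4214, 0.0497]
tcp_rot: [1.0, -0.029, 0.0, -0.0]
ft_force: [0.0, -0.5, -0.9]
grip_width: 0.0576
grip_force: 8.0
```

Call:
move_arm([
  {"ax": 0,"ay": 0,"az": 0,"x": 0,"y": 0,"z": 0.1,"gripper": 0},
  {"ax": 0,"ay": 0,"az": 0,"x": 0,"y": 0,"z": 0.1,"gripper": 0},
  {"ax": 0,"ay": 0,"az": 0,"x": 0,"y": 0,"z": 0,"gripper": 0},
])

```text
clock: 52.2
tool_pos: [0.4762, 0.4214, 0.0455]
tcp_rot: [1.0, -0.029, 0.0, -0.0]
ft_force: [0.1, -0.6, -0.6]
grip_width: 0.0577
grip_force: 8.0
```

Call:
move_arm([
  {"ax": 0,"ay": 0,"az": 0,"x": 0,"y": 0,"z": 0.04,"gripper": 0},
  {"ax": 0,"ay": 0,"az": 0,"x": 0,"y": 0,"z": 0,"gripper": 0.63},
  {"ax": 0,"ay": 0,"az": 0,"x": 0,"y": 0,"z": 0,"gripper": 0.68},
  {"ax": 0,"ay": 0,"az": 0,"x": 0,"y": 0,"z": 0,"gripper": 0.76},
  {"ax": 0,"ay": 0,"az": 0,"x": 0,"y": 0,"z": 0,"gripper": 0.82},
  {"ax": 0,"ay": 0,"az": 0,"x": 0,"y": 0,"z": 0,"gripper": 0.82},
  {"ax": 0,"ay": 0,"az": 0,"x": 0,"y": 0,"z": -0.5,"gripper": 0.82},
  {"ax": 0,"ay": 0,"az": 0,"x": 0,"y": 0,"z": -1,"gripper": 0.82},
  {"ax": 0,"ay": 0,"az": 0,"x": 0,"y": 0,"z": -1,"gripper": 0.82},
  {"ax": 0,"ay": 0,"az": 0,"x": 0,"y": 0,"z": -1,"gripper": 0.82},
])

```text
clock: 53.2
tool_pos: [0.4762, 0.4213, 0.1163]
tcp_rot: [1.0, -0.029, 0.0, -0.0]
ft_force: [-0.3, 0.4, 0.5]
grip_width: 0.0772
grip_force: 0.0
```

Call:
move_arm([
  {"ax": 0,"ay": 0,"az": 0,"x": 0,"y": 0,"z": -1,"gripper": 0.82},
  {"ax": 0,"ay": 0,"az": 0,"x": 0,"y": 0,"z": -1,"gripper": 0.82},
  {"ax": 0,"ay": 0,"az": 0,"x": 0,"y": 0,"z": -0.6,"gripper": 0.9},
  {"ax": 0,"ay": 0,"az": 0,"x": 0,"y": 1,"z": 0,"gripper": 0.9},
  {"ax": 0,"ay": 0,"az": 0,"x": 0,"y": 1,"z": 0,"gripper": 0.9},
  {"ax": 0,"ay": 0,"az": 0,"x": 0,"y": 1,"z": 0,"gripper": 0.9},
  {"ax": 0,"ay": 0,"az": 0,"x": 0,"y": 1,"z": 0,"gripper": 0.9},
  {"ax": 0,"ay": 0,"az": 0,"x": 0,"y": 1,"z": 0,"gripper": 0.9},
  {"ax": 0,"ay": 0,"az": 0,"x": 0,"y": 1,"z": 0,"gripper": 0.9},
  {"ax": 0,"ay": 0,"az": 0,"x": 0,"y": 1,"z": 0,"gripper": 0.9},
])

```text
clock: 54.2
tool_pos: [0.4678, 0.2807, 0.1669]
tcp_rot: [1.0, -0.029, -0.0, -0.0]
ft_force: [-0.4, -1.0, -0.8]
grip_width: 0.0844
grip_force: 0.0
```

Call:
move_arm([
  {"ax": 0,"ay": 0,"az": 0,"x": 0,"y": 1,"z": 0,"gripper": 0.9},
  {"ax": 0,"ay": 0,"az": 0,"x": 0,"y": 1,"z": 0,"gripper": 0.9},
  {"ax": 0,"ay": 0,"az": 0,"x": 0,"y": 1,"z": 0,"gripper": 0.9},
  {"ax": 0,"ay": 0,"az": 0,"x": 0,"y": 1,"z": 0,"gripper": 0.9},
  {"ax": 0,"ay": 0,"az": 0,"x": 0,"y": 1,"z": 0,"gripper": 0.9},
  {"ax": 0,"ay": 0,"az": 0,"x": 0,"y": 1,"z": 0,"gripper": 0.9},
  {"ax": 0,"ay": 0,"az": 0,"x": 0,"y": 1,"z": 0,"gripper": 0.9},
  {"ax": 0,"ay": 0,"az": 0,"x": 0,"y": 1,"z": 0,"gripper": 0.9},
  {"ax": 0,"ay": 0,"az": 0,"x": 0,"y": 1,"z": 0,"gripper": 0.9},
  {"ax": 0,"ay": 0,"az": 0,"x": 0,"y": 1,"z": 0,"gripper": 0.9},
])

```text
clock: 55.2
tool_pos: [0.4562, 0.0811, 0.1669]
tcp_rot: [1.0, -0.029, 0.0, -0.0]
ft_force: [0.6, -0.2, 0.1]
grip_width: 0.0845
grip_force: 0.0
```

Call:
move_arm([
  {"ax": 0,"ay": 0,"az": 0,"x": 0,"y": 1,"z": 0,"gripper": 0.9},
  {"ax": 0,"ay": 0,"az": 0,"x": 0,"y": 1,"z": 0,"gripper": 0.9},
  {"ax": 0,"ay": 0,"az": 0,"x": 0,"y": 1,"z": 0,"gripper": 0.9},
  {"ax": 0,"ay": 0,"az": 0,"x": 0,"y": 1,"z": 0,"gripper": 0.9},
  {"ax": 0,"ay": 0,"az": 0,"x": 0,"y": 1,"z": 0,"gripper": 0.9},
  {"ax": 0,"ay": 0,"az": 0,"x": 0,"y": 1,"z": 0,"gripper": 0.9},
  {"ax": 0,"ay": 0,"az": 0,"x": 0,"y": 1,"z": 0,"gripper": 0.9},
  {"ax": 0,"ay": 0,"az": 0,"x": 0,"y": 1,"z": 0,"gripper": 0.9},
  {"ax": 0,"ay": 0,"az": 0,"x": 0,"y": 1,"z": 0,"gripper": 0.9},
  {"ax": 0,"ay": 0,"az": 0,"x": 0,"y": 1,"z": 0,"gripper": 0.9},
])

```text
clock: 56.2
tool_pos: [0.4446, -0.1186, 0.1669]
tcp_rot: [1.0, -0.029, 0.0, 0.0]
ft_force: [0.1, -0.5, 0.1]
grip_width: 0.0844
grip_force: 0.0
```

```bash
python3 - <<'E'
from h import *
W,S,T=cam('wrist'),cam('side'),cam('top'); o=get_obs(); print(o['clock'],o['tool_pos'],o['tcp_rot'])
a=cv2.resize(T['pixels'][180:320,120:280],None,fx=2.5,fy=2.5);b=cv2.resize(S['pixels'][140:280,200:360],None,fx=2.5,fy=2.5)
cv2.imwrite('pics/c9.png',np.hstack([a,b])[:,:,::-1])
obs=[]
for p,X,d in ((S,(.587,-.2865,.04),20),(S,(.476,.421,.045),20),(T,(.476,.421,.045),20),(W,(.587,-.2865,.04),80)):
    c=[r for r in cut_out(p,'glass2') if np.linalg.norm(np.array(r['uv'])-proj(p,X))<d]
    if c: print(X,fit([(p,c[0]['region'].astype(np.float32))],'glass1',X))
E
```

```text
56.35 [ 0.44464012 -0.11828191  0.16675453] [ 9.99552827e-01 -2.99022628e-02 -1.51510152e-05 -2.52379941e-05]
(0.587, -0.2865, 0.04) (array([ 0.5869, -0.287 ,  0.0976]), np.float64(0.041))
(0.476, 0.421, 0.045) (array([0.4741, 0.4234, 0.0735]), np.float64(0.062))
(0.587, -0.2865, 0.04) (array([ 0.5887, -0.2851,  0.0666]), np.float64(0.017))
```

View pics/c9.png

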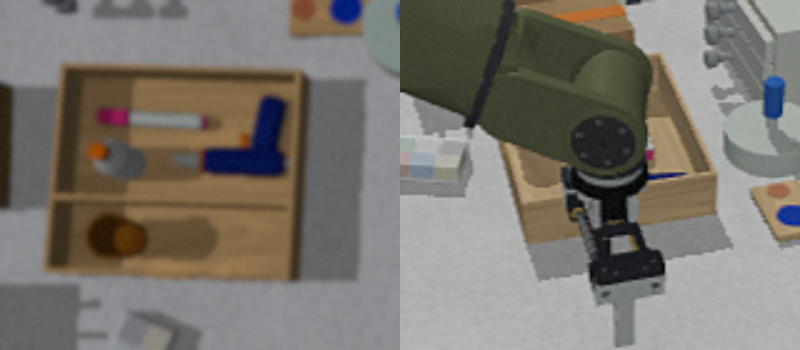

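The amber glass stands in the front bay at (118,236) in the crop, with the tools in the back bay. Now green.

Call:
move_arm([
  {"ax": 0,"ay": 0,"az": 0,"x": 0.957,"y": 0.993,"z": 0,"gripper": 0.9},
  {"ax": 0,"ay": 0,"az": 0,"x": 0.957,"y": 0.993,"z": 0,"gripper": 0.9},
  {"ax": 0,"ay": 0,"az": 0,"x": 0.957,"y": 0.993,"z": 0,"gripper": 0.9},
  {"ax": 0,"ay": 0,"az": 0,"x": 0.957,"y": 0.993,"z": 0,"gripper": 0.9},
  {"ax": 0,"ay": 0,"az": 0,"x": 0.957,"y": 0.993,"z": 0,"gripper": 0.9},
  {"ax": 0,"ay": 0,"az": 0,"x": 0.957,"y": 0.993,"z": 0,"gripper": 0.9},
  {"ax": 0,"ay": 0,"az": 0,"x": 0.957,"y": 0.993,"z": 0,"gripper": 0.9},
  {"ax": 0,"ay": 0,"az": 0,"x": 0.957,"y": 0.993,"z": 0,"gripper": 0.9},
  {"ax": 0,"ay": 0,"az": 0,"x": 0,"y": 0,"z": 0,"gripper": 0.9},
])

```text
clock: 57.45
tool_pos: [0.5895, -0.2863, 0.1657]
tcp_rot: [1.0, -0.029, -0.0, -0.0]
ft_force: [-1.0, -0.5, -0.7]
grip_width: 0.0844
grip_force: 0.0
```

Call:
move_arm([
  {"ax": 0,"ay": 0,"az": 0,"x": 0,"y": 0,"z": 0.5,"gripper": 0.9},
  {"ax": 0,"ay": 0,"az": 0,"x": 0,"y": 0,"z": 1,"gripper": 0.9},
  {"ax": 0,"ay": 0,"az": 0,"x": 0,"y": 0,"z": 1,"gripper": 0.9},
  {"ax": 0,"ay": 0,"az": 0,"x": 0,"y": 0,"z": 1,"gripper": 0.9},
  {"ax": 0,"ay": 0,"az": 0,"x": 0,"y": 0,"z": 1,"gripper": 0.9},
  {"ax": 0,"ay": 0,"az": 0,"x": 0,"y": 0,"z": 1,"gripper": 0.9},
  {"ax": 0,"ay": 0,"az": 0,"x": 0,"y": 0,"z": 0.9,"gripper": 0.9},
  {"ax": 0,"ay": 0,"az": 0,"x": 0,"y": 0,"z": 0,"gripper": 0.75},
  {"ax": 0,"ay": 0,"az": 0,"x": 0,"y": 0,"z": 0,"gripper": 0.68},
  {"ax": 0,"ay": 0,"az": 0,"x": 0,"y": 0,"z": 0,"gripper": 0.64},
], newtons=8)

```text
clock: 58.45
tool_pos: [0.5889, -0.2852, 0.0399]
tcp_rot: [1.0, -0.029, 0.001, 0.0]
ft_force: [0.6, 0.4, 0.3]
grip_width: 0.0638
grip_force: 0.0
```

Call:
move_arm([
  {"ax": 0,"ay": 0,"az": 0,"x": 0,"y": 0,"z": 0,"gripper": 0.6},
  {"ax": 0,"ay": 0,"az": 0,"x": 0,"y": 0,"z": 0,"gripper": 0.56},
  {"ax": 0,"ay": 0,"az": 0,"x": 0,"y": 0,"z": 0,"gripper": 0.5},
  {"ax": 0,"ay": 0,"az": 0,"x": 0,"y": 0,"z": 0,"gripper": 0.4},
  {"ax": 0,"ay": 0,"az": 0,"x": 0,"y": 0,"z": 0,"gripper": 0.2},
  {"ax": 0,"ay": 0,"az": 0,"x": 0,"y": 0,"z": 0,"gripper": 0},
  {"ax": 0,"ay": 0,"az": 0,"x": 0,"y": 0,"z": 0,"gripper": 0},
  {"ax": 0,"ay": 0,"az": 0,"x": 0,"y": 0,"z": -0.3,"gripper": 0},
  {"ax": 0,"ay": 0,"az": 0,"x": 0,"y": 0,"z": -0.4,"gripper": 0},
])

```text
clock: 59.35
tool_pos: [0.5881, -0.2852, 0.0527]
tcp_rot: [1.0, -0.029, -0.0, -0.0]
ft_force: [-0.1, -0.9, -1.2]
grip_width: 0.0585
grip_force: 8.0
```

Call:
move_arm([
  {"ax": 0,"ay": 0,"az": 0,"x": -0.5,"y": 0,"z": -0.75,"gripper": 0},
  {"ax": 0,"ay": 0,"az": 0,"x": -0.9,"y": 0,"z": -0.75,"gripper": 0},
  {"ax": 0,"ay": 0,"az": 0,"x": -0.9,"y": 0,"z": -0.75,"gripper": 0},
  {"ax": 0,"ay": 0,"az": 0,"x": -0.9,"y": 0,"z": -0.75,"gripper": 0},
  {"ax": 0,"ay": 0,"az": 0,"x": -0.9,"y": 0,"z": -0.75,"gripper": 0},
  {"ax": 0,"ay": 0,"az": 0,"x": -0.9,"y": 0,"z": -0.75,"gripper": 0},
  {"ax": 0,"ay": 0,"az": 0,"x": -0.9,"y": 0,"z": -0.75,"gripper": 0},
  {"ax": 0,"ay": 0,"az": 0,"x": -0.9,"y": 0,"z": -0.75,"gripper": 0},
  {"ax": 0,"ay": 0,"az": 0,"x": -0.6,"y": 0,"z": 0,"gripper": 0},
  {"ax": 0,"ay": 0,"az": 0,"x": 0,"y": 0,"z": 0,"gripper": 0},
])

```text
clock: 60.35
tool_pos: [0.4398, -0.2767, 0.1728]
tcp_rot: [1.0, -0.029, 0.0, 0.0]
ft_force: [0.1, -0.0, -1.4]
grip_width: 0.0581
grip_force: 8.0
```

Call:
move_arm([
  {"ax": 0,"ay": 0,"az": 0,"x": 0,"y": -0.5,"z": 0,"gripper": 0},
  {"ax": 0,"ay": 0,"az": 0,"x": 0,"y": -1,"z": 0,"gripper": 0},
  {"ax": 0,"ay": 0,"az": 0,"x": 0,"y": -1,"z": 0,"gripper": 0},
  {"ax": 0,"ay": 0,"az": 0,"x": 0,"y": -1,"z": 0,"gripper": 0},
  {"ax": 0,"ay": 0,"az": 0,"x": 0,"y": -1,"z": 0,"gripper": 0},
  {"ax": 0,"ay": 0,"az": 0,"x": 0,"y": -1,"z": 0,"gripper": 0},
  {"ax": 0,"ay": 0,"az": 0,"x": 0,"y": -1,"z": 0,"gripper": 0},
  {"ax": 0,"ay": 0,"az": 0,"x": 0,"y": -1,"z": 0,"gripper": 0},
  {"ax": 0,"ay": 0,"az": 0,"x": 0,"y": -1,"z": 0,"gripper": 0},
  {"ax": 0,"ay": 0,"az": 0,"x": 0,"y": -1,"z": 0,"gripper": 0},
])

```text
clock: 61.35
tool_pos: [0.4519, -0.0853, 0.1719]
tcp_rot: [1.0, -0.029, -0.001, -0.0]
ft_force: [0.2, -0.8, -0.9]
grip_width: 0.058
grip_force: 8.0
```

Call:
move_arm([
  {"ax": 0,"ay": 0,"az": 0,"x": 0,"y": -1,"z": 0,"gripper": 0},
  {"ax": 0,"ay": 0,"az": 0,"x": 0,"y": -1,"z": 0,"gripper": 0},
  {"ax": 0,"ay": 0,"az": 0,"x": 0,"y": -1,"z": 0,"gripper": 0},
  {"ax": 0,"ay": 0,"az": 0,"x": 0,"y": -1,"z": 0,"gripper": 0},
  {"ax": 0,"ay": 0,"az": 0,"x": 0,"y": -1,"z": 0,"gripper": 0},
  {"ax": 0,"ay": 0,"az": 0,"x": 0,"y": -1,"z": 0,"gripper": 0},
  {"ax": 0,"ay": 0,"az": 0,"x": 0,"y": -1,"z": 0,"gripper": 0},
  {"ax": 0,"ay": 0,"az": 0,"x": 0,"y": -1,"z": 0,"gripper": 0},
  {"ax": 0,"ay": 0,"az": 0,"x": 0,"y": -1,"z": 0,"gripper": 0},
  {"ax": 0,"ay": 0,"az": 0,"x": 0,"y": -0.5,"z": 0,"gripper": 0},
])

```text
clock: 62.35
tool_pos: [0.4625, 0.1046, 0.1719]
tcp_rot: [1.0, -0.028, -0.001, -0.0]
ft_force: [-0.3, 0.2, -2.1]
grip_width: 0.0581
grip_force: 8.0
```

Call:
move_arm([
  {"ax": 0,"ay": 0,"az": 0,"x": -0.035,"y": -0.6,"z": 0,"gripper": 0},
  {"ax": 0,"ay": 0,"az": 0,"x": -0.035,"y": -1,"z": 0,"gripper": 0},
  {"ax": 0,"ay": 0,"az": 0,"x": -0.035,"y": -1,"z": 0,"gripper": 0},
  {"ax": 0,"ay": 0,"az": 0,"x": -0.035,"y": -1,"z": 0,"gripper": 0},
  {"ax": 0,"ay": 0,"az": 0,"x": -0.035,"y": -1,"z": 0,"gripper": 0},
  {"ax": 0,"ay": 0,"az": 0,"x": -0.035,"y": -1,"z": 0,"gripper": 0},
  {"ax": 0,"ay": 0,"az": 0,"x": -0.035,"y": -1,"z": 0,"gripper": 0},
  {"ax": 0,"ay": 0,"az": 0,"x": -0.035,"y": -1,"z": 0,"gripper": 0},
  {"ax": 0,"ay": 0,"az": 0,"x": -0.035,"y": -1,"z": 0,"gripper": 0},
  {"ax": 0,"ay": 0,"az": 0,"x": 0,"y": -0.7,"z": 0,"gripper": 0},
])

```text
clock: 63.35
tool_pos: [0.4671, 0.2899, 0.1723]
tcp_rot: [1.0, -0.029, -0.0, 0.0]
ft_force: [0.2, 0.3, -2.0]
grip_width: 0.0579
grip_force: 8.0
```

Call:
move_arm([
  {"ax": 0,"ay": 0,"az": 0,"x": 0,"y": 0,"z": 0,"gripper": 0},
  {"ax": 0,"ay": 0,"az": 0,"x": 0,"y": 0,"z": 0,"gripper": 0},
])

```text
clock: 63.55
tool_pos: [0.4672, 0.2883, 0.1724]
tcp_rot: [1.0, -0.029, -0.0, 0.0]
ft_force: [-0.5, 0.0, -1.3]
grip_width: 0.0583
grip_force: 8.0
```

```bash
python3 - <<'E'
from h import *
W=cam('wrist'); o=get_obs(); print(o['clock'],o['tool_pos'])
save(W,'w10.png')
E
```

```text
63.6 [0.46729675 0.28808914 0.17249604]
```

View pics/w10.png

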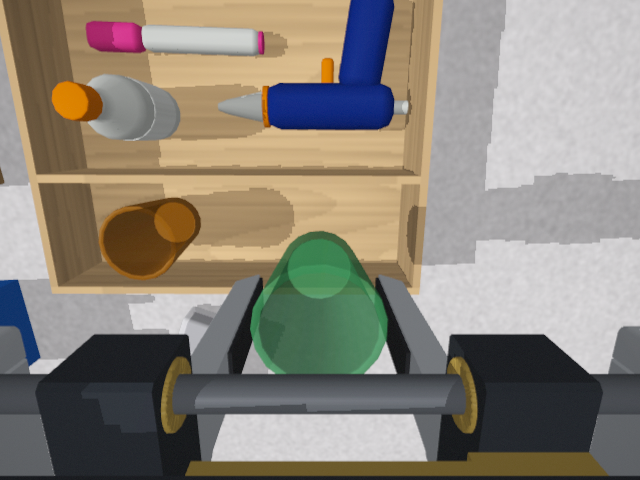

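The green glass hangs upright over the front bay with the amber one well to the left (150,238). Lowering.

Call:
move_arm([
  {"ax": 0,"ay": 0,"az": 0,"x": 0,"y": 0,"z": 0.6,"gripper": 0},
  {"ax": 0,"ay": 0,"az": 0,"x": 0,"y": 0,"z": 1,"gripper": 0},
  {"ax": 0,"ay": 0,"az": 0,"x": 0,"y": 0,"z": 1,"gripper": 0},
  {"ax": 0,"ay": 0,"az": 0,"x": 0,"y": 0,"z": 1,"gripper": 0},
  {"ax": 0,"ay": 0,"az": 0,"x": 0,"y": 0,"z": 1,"gripper": 0},
  {"ax": 0,"ay": 0,"az": 0,"x": 0,"y": 0,"z": 0.7,"gripper": 0},
  {"ax": 0,"ay": 0,"az": 0,"x": 0,"y": 0,"z": 0.4,"gripper": 0},
  {"ax": 0,"ay": 0,"az": 0,"x": 0,"y": 0,"z": 0.25,"gripper": 0},
  {"ax": 0,"ay": 0,"az": 0,"x": 0,"y": 0,"z": 0.2,"gripper": 0},
  {"ax": 0,"ay": 0,"az": 0,"x": 0,"y": 0,"z": 0.1,"gripper": 0},
])

```text
clock: 64.6
tool_pos: [0.4675, 0.2888, 0.0478]
tcp_rot: [1.0, -0.029, 0.0, -0.0]
ft_force: [-0.4, 0.0, -1.6]
grip_width: 0.0578
grip_force: 8.0
```

Call:
move_arm([
  {"ax": 0,"ay": 0,"az": 0,"x": 0,"y": 0,"z": 0.1,"gripper": 0},
  {"ax": 0,"ay": 0,"az": 0,"x": 0,"y": 0,"z": 0,"gripper": 0},
  {"ax": 0,"ay": 0,"az": 0,"x": 0,"y": 0,"z": 0,"gripper": 0},
])

```text
clock: 64.9
tool_pos: [0.4674, 0.2888, 0.0459]
tcp_rot: [1.0, -0.029, 0.0, -0.0]
ft_force: [0.3, 1.0, -0.8]
grip_width: 0.0585
grip_force: 8.0
```

Call:
move_arm([
  {"ax": 0,"ay": 0,"az": 0,"x": 0,"y": 0,"z": 0.05,"gripper": 0},
  {"ax": 0,"ay": 0,"az": 0,"x": 0,"y": 0,"z": 0,"gripper": 0.64},
  {"ax": 0,"ay": 0,"az": 0,"x": 0,"y": 0,"z": 0,"gripper": 0.7},
  {"ax": 0,"ay": 0,"az": 0,"x": 0,"y": 0,"z": 0,"gripper": 0.78},
  {"ax": 0,"ay": 0,"az": 0,"x": 0,"y": 0,"z": 0,"gripper": 0.82},
  {"ax": 0,"ay": 0,"az": 0,"x": 0,"y": 0,"z": 0,"gripper": 0.82},
  {"ax": 0,"ay": 0,"az": 0,"x": 0,"y": 0,"z": -0.5,"gripper": 0.82},
  {"ax": 0,"ay": 0,"az": 0,"x": 0,"y": 0,"z": -1,"gripper": 0.82},
  {"ax": 0,"ay": 0,"az": 0,"x": 0,"y": 0,"z": -1,"gripper": 0.82},
  {"ax": 0,"ay": 0,"az": 0,"x": 0,"y": 0,"z": -1,"gripper": 0.82},
])

```text
clock: 65.9
tool_pos: [0.4673, 0.2887, 0.1162]
tcp_rot: [1.0, -0.029, 0.0, -0.0]
ft_force: [0.6, -0.5, 0.4]
grip_width: 0.077
grip_force: 0.0
```

Call:
move_arm([
  {"ax": 0,"ay": 0,"az": 0,"x": 0,"y": 0,"z": -1,"gripper": 0.82},
  {"ax": 0,"ay": 0,"az": 0,"x": 0,"y": 0,"z": -1,"gripper": 0.82},
  {"ax": 0,"ay": 0,"az": 0,"x": 0,"y": 0,"z": -1,"gripper": 0.82},
  {"ax": 0,"ay": 0,"az": 0,"x": 0,"y": 0.5,"z": -1,"gripper": 0.82},
  {"ax": 0,"ay": 0,"az": 0,"x": 0,"y": 1,"z": -1,"gripper": 0.82},
  {"ax": 0,"ay": 0,"az": 0,"x": 0,"y": 1,"z": -1,"gripper": 0.82},
  {"ax": 0,"ay": 0,"az": 0,"x": 0,"y": 1,"z": -1,"gripper": 0.82},
  {"ax": 0,"ay": 0,"az": 0,"x": 0,"y": 1,"z": -1,"gripper": 0.82},
  {"ax": 0,"ay": 0,"az": 0,"x": 0,"y": 1,"z": -1,"gripper": 0.82},
  {"ax": 0,"ay": 0,"az": 0,"x": 0,"y": 1,"z": -1,"gripper": 0.82},
])

```text
clock: 66.9
tool_pos: [0.4593, 0.158, 0.3163]
tcp_rot: [1.0, -0.029, 0.0, -0.0]
ft_force: [-0.6, -0.4, -0.1]
grip_width: 0.0772
grip_force: 0.0
```

Call:
move_arm([
  {"ax": 0,"ay": 0,"az": 0,"x": 0,"y": 1,"z": -0.5,"gripper": 0.7},
  {"ax": 0,"ay": 0,"az": 0,"x": 0,"y": 1,"z": 0,"gripper": 0.7},
  {"ax": 0,"ay": 0,"az": 0,"x": 0,"y": 1,"z": 0,"gripper": 0.7},
  {"ax": 0,"ay": 0,"az": 0,"x": 0,"y": 1,"z": 0,"gripper": 0.7},
  {"ax": 0,"ay": 0,"az": 0,"x": 0,"y": 0,"z": 0,"gripper": 0.7},
])

```text
clock: 67.4
tool_pos: [0.4548, 0.0776, 0.3255]
tcp_rot: [1.0, -0.03, 0.0, 0.0]
ft_force: [-0.5, -0.0, -0.3]
grip_width: 0.0662
grip_force: 0.0
```

```bash
cat > m5.py <<'E'
from h import *
P={n:cam(n) for n in('wrist','side','top')}; o=get_obs(); print(o['clock'],o['tool_pos'],o['tcp_rot'])
save(P['wrist'],'w11.png'); K=(.680,.039,.291); rs=[]
for n,p in P.items():
    h=cv2.cvtColor(p['pixels'],cv2.COLOR_RGB2HSV); m=cv2.inRange(h,(100,120,60),(130,255,255))
    k,l,st,ce=cv2.connectedComponentsWithStats(m); u=proj(p,K)
    i=min(range(1,k),key=lambda j:np.linalg.norm(ce[j]-u) if st[j,4]>15 else 1e9)
    print(n,u,ce[i],st[i],atz(p,ce[i],.291))
    if np.linalg.norm(ce[i]-u)<25: rs.append(ray(p,ce[i]))
if len(rs)>1: print('tri',tri(rs))
S,T=P['side'],P['top']
for c,X in(('amber',(.476,.421,.046)),('green',(.467,.288,.046))):
  for p in(S,T):
    r=[d for d in cut_out(p,'glass1') if np.linalg.norm(np.array(d['uv'])-proj(p,X))<20]
    print(c,[(round(d['p'],2),fit([(p,d['region'].astype(np.float32))],'glass1',X)) for d in r[:1]])
E
python3 m5.py
```

```text
67.55 [0.45501347 0.07952679 0.32505024] [ 9.99576312e-01 -2.91054414e-02  2.37134226e-04 -1.19315248e-04]
wrist [ 373.20475116 -207.67371946] [158.75246548  99.06755424] [ 107   40   89   93 4056] [0.55734794 0.15787452 0.291     ]
side [349.1268525  178.39850149] [349.10619469 178.3539823 ] [346 171   8  16 113] [0.6800247  0.03922099 0.291     ]
top [282.68752534 185.59450469] [282.78378378 185.10810811] [279 180   9  11  74] [0.68128875 0.03872681 0.291     ]
tri [0.68054648 0.03884417 0.29131552]
amber [(0.89, (array([0.4767, 0.4305, 0.0228]), np.float64(0.128)))]
amber [(0.77, (array([0.4738, 0.4233, 0.0689]), np.float64(0.048)))]
green [(0.72, (array([ 0.4668,  0.2987, -0.0313]), np.float64(0.162)))]
green [(0.66, (array([0.4652, 0.2894, 0.1115]), np.float64(0.159)))]
```

View pics/w11.png

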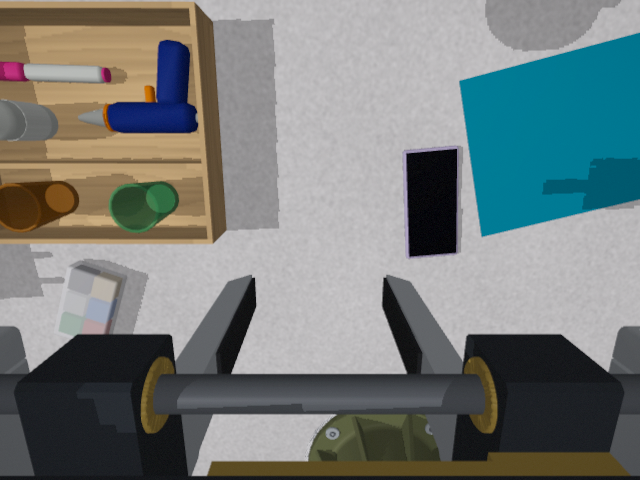

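Tray view: amber (35,205) and green (143,207) stand in the front bay, and gun, marker and bottle lie in the back bay. Knob is at (0.6805, 0.039, 0.291), so I turn the tool and go above it.

Call:
move_arm([
  {"ax": 0,"ay": 0,"az": -1,"x": 0,"y": 0,"z": -0.5,"gripper": 0.7},
  {"ax": 0,"ay": 0,"az": -1,"x": 0,"y": 0,"z": -0.5,"gripper": 0.7},
  {"ax": 0,"ay": 0,"az": -1,"x": 0,"y": 0,"z": 0,"gripper": 0.7},
  {"ax": 0,"ay": 0,"az": -1,"x": 0,"y": 0,"z": 0,"gripper": 0.7},
  {"ax": 0,"ay": 0,"az": -1,"x": 0,"y": 0,"z": 0,"gripper": 0.7},
  {"ax": 0,"ay": 0,"az": -1,"x": 0,"y": 0,"z": 0,"gripper": 0.7},
  {"ax": 0,"ay": 0,"az": -1,"x": 0,"y": 0,"z": 0,"gripper": 0.7},
  {"ax": 0,"ay": 0,"az": -1,"x": 0,"y": 0,"z": 0,"gripper": 0.7},
  {"ax": 0,"ay": 0,"az": -1,"x": 0,"y": 0,"z": 0,"gripper": 0.7},
  {"ax": 0,"ay": 0,"az": -1,"x": 0,"y": 0,"z": 0,"gripper": 0.7},
])

```text
clock: 68.75
tool_pos: [0.455, 0.0794, 0.3446]
tcp_rot: [0.782, 0.623, -0.0, -0.0]
ft_force: [-0.6, 0.8, 0.4]
grip_width: 0.0659
grip_force: 0.0
```

Call:
move_arm([
  {"ax": 0,"ay": 0,"az": -1,"x": 0,"y": 0,"z": 0,"gripper": 0.7},
  {"ax": 0,"ay": 0,"az": -1,"x": 0,"y": 0,"z": 0,"gripper": 0.7},
  {"ax": 0,"ay": 0,"az": -1,"x": 0,"y": 0,"z": 0,"gripper": 0.7},
  {"ax": 0,"ay": 0,"az": -1,"x": 0,"y": 0,"z": 0,"gripper": 0.7},
  {"ax": 0,"ay": 0,"az": -0.5,"x": 0,"y": 0,"z": 0,"gripper": 0.7},
  {"ax": 0,"ay": 0,"az": 0,"x": 0,"y": 0,"z": 0,"gripper": 0.7},
])

```text
clock: 69.35
tool_pos: [0.4551, 0.0794, 0.3446]
tcp_rot: [0.554, 0.833, -0.0, -0.0]
ft_force: [-0.2, -1.0, -0.2]
grip_width: 0.0658
grip_force: 0.0
```

Call:
move_arm([
  {"ax": 0,"ay": 0,"az": 0,"x": -0.625,"y": 0.96,"z": 0,"gripper": 0.7},
  {"ax": 0,"ay": 0,"az": 0,"x": -0.625,"y": 0.96,"z": 0,"gripper": 0.7},
  {"ax": 0,"ay": 0,"az": 0,"x": -0.625,"y": 0.96,"z": 0,"gripper": 0.7},
  {"ax": 0,"ay": 0,"az": 0,"x": -0.625,"y": 0.96,"z": 0,"gripper": 0.7},
  {"ax": 0,"ay": 0,"az": 0,"x": -0.625,"y": 0.96,"z": 0,"gripper": 0.7},
  {"ax": 0,"ay": 0,"az": 0,"x": -0.625,"y": 0.96,"z": 0,"gripper": 0.7},
  {"ax": 0,"ay": 0,"az": 0,"x": -0.625,"y": 0.96,"z": 0,"gripper": 0.7},
  {"ax": 0,"ay": 0,"az": 0,"x": -0.625,"y": 0.96,"z": 0,"gripper": 0.7},
])

```text
clock: 70.15
tool_pos: [0.6362, 0.0461, 0.3444]
tcp_rot: [0.555, 0.832, -0.0, -0.0]
ft_force: [-0.1, -0.2, 0.6]
grip_width: 0.0657
grip_force: 0.0
```

Call:
move_arm([
  {"ax": 0,"ay": 0,"az": 0,"x": -0.6,"y": 0.95,"z": 0,"gripper": 0.7},
  {"ax": 0,"ay": 0,"az": 0,"x": -0.6,"y": 0.95,"z": 0,"gripper": 0.7},
  {"ax": 0,"ay": 0,"az": 0,"x": 0,"y": 0,"z": 0,"gripper": 0.7},
  {"ax": 0,"ay": 0,"az": 0,"x": 0,"y": 0,"z": 0,"gripper": 0.7},
])

```text
clock: 70.55
tool_pos: [0.6796, 0.0388, 0.3439]
tcp_rot: [0.555, 0.832, -0.0, -0.0]
ft_force: [-0.8, 1.3, 0.0]
grip_width: 0.0657
grip_force: 0.0
```

```bash
python3 - <<'E'
from h import *
W=cam('wrist'); save(W,'w12.png'); o=get_obs(); print(o['tool_pos'],o['tcp_rot'],proj(W,(.6805,.0389,.313)),proj(W,o['tool_pos']))
E
```

```text
[0.67930084 0.03880071 0.34452734] [ 5.54758871e-01  8.32011159e-01 -7.29622289e-05 -1.48633494e-04] [320.39763414 270.57202177] [318.41392658 290.76912193]
```

View pics/w12.png

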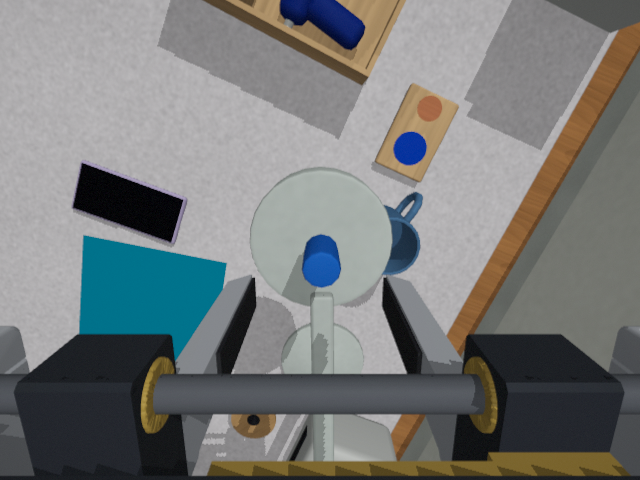

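The knob top at (321,267) is centred between the fingers. Lowering and gripping.

Call:
move_arm([
  {"ax": 0,"ay": 0,"az": 0,"x": 0,"y": 0,"z": 1,"gripper": 0.7},
  {"ax": 0,"ay": 0,"az": 0,"x": 0,"y": 0,"z": 1,"gripper": 0.7},
  {"ax": 0,"ay": 0,"az": 0,"x": 0,"y": 0,"z": 1,"gripper": 0.7},
  {"ax": 0,"ay": 0,"az": 0,"x": 0,"y": 0,"z": 0.5,"gripper": 0.7},
  {"ax": 0,"ay": 0,"az": 0,"x": 0,"y": 0,"z": 0,"gripper": 0.2},
  {"ax": 0,"ay": 0,"az": 0,"x": 0,"y": 0,"z": 0,"gripper": 0.2},
  {"ax": 0,"ay": 0,"az": 0,"x": 0,"y": 0,"z": 0,"gripper": 0.2},
  {"ax": 0,"ay": 0,"az": 0,"x": 0,"y": 0,"z": 0,"gripper": 0.2},
  {"ax": 0,"ay": 0,"az": 0,"x": 0,"y": 0,"z": 0,"gripper": 0.2},
  {"ax": 0,"ay": 0,"az": 0,"x": 0,"y": 0,"z": 0,"gripper": 0.2},
], newtons=10)

```text
clock: 71.6
tool_pos: [0.6798, 0.0385, 0.275]
tcp_rot: [0.554, 0.832, 0.0, 0.0]
ft_force: [0.6, -0.3, 1.6]
grip_width: 0.0238
grip_force: 10.0
```

Call:
move_arm([
  {"ax": 0,"ay": 0,"az": -0.275,"x": -0.01,"y": -0.5,"z": 0,"gripper": 0.2},
  {"ax": 0,"ay": 0,"az": -0.551,"x": -0.04,"y": -1,"z": 0,"gripper": 0.2},
  {"ax": 0,"ay": 0,"az": -0.551,"x": -0.04,"y": -1,"z": 0,"gripper": 0.2},
  {"ax": 0,"ay": 0,"az": 0,"x": 0,"y": 0,"z": 0,"gripper": 0.2},
  {"ax": 0,"ay": 0,"az": 0,"x": 0,"y": 0,"z": 0,"gripper": 0.2},
])

```text
clock: 72.1
tool_pos: [0.6358, 0.014, 0.275]
tcp_rot: [0.473, 0.881, -0.0, 0.001]
ft_force: [1.7, -5.0, 0.0]
grip_width: 0.0239
grip_force: 10.0
```

```bash
cat > m6.py <<'E'
from h import *
o=get_obs();p=np.array(o['tool_pos'])[:2]-(.782,-.201);x=o['tcp_rot'];print(o['clock'],o['tool_pos'],'r',np.hypot(*p),'q',np.arctan2(p[1],-p[0]),'yaw',2*np.arctan2(x[1],x[0])-np.pi,o['ft_force'],o['grip_width'])
E
python3 m6.py
```

```text
72.1 [0.6357563  0.01399208 0.27501003] r 0.2600169500627947 q 0.973463585725036 yaw -0.984297772612869 [ 1.70788857 -4.96160309  0.04890571] 0.023856384105978578
```

Call:
move_arm([
  {"ax": 0,"ay": 0,"az": -0.551,"x": -0.04,"y": -1,"z": 0,"gripper": 0.2},
  {"ax": 0,"ay": 0,"az": -0.551,"x": -0.04,"y": -1,"z": 0,"gripper": 0.2},
  {"ax": 0,"ay": 0,"az": -0.551,"x": -0.04,"y": -1,"z": 0,"gripper": 0.2},
  {"ax": 0,"ay": 0,"az": -0.551,"x": -0.04,"y": -1,"z": 0,"gripper": 0.2},
  {"ax": 0,"ay": 0,"az": -0.551,"x": -0.04,"y": -1,"z": 0,"gripper": 0.2},
  {"ax": 0,"ay": 0,"az": -0.551,"x": -0.04,"y": -1,"z": 0,"gripper": 0.2},
  {"ax": 0,"ay": 0,"az": 0,"x": 0,"y": 0,"z": 0,"gripper": 0.2},
])

```text
clock: 72.8
tool_pos: [0.5547, -0.0741, 0.2749]
tcp_rot: [0.258, 0.966, -0.0, 0.001]
ft_force: [6.1, -3.9, -3.0]
grip_width: 0.0236
grip_force: 10.0
```

```bash
python3 m6.py
```

```text
72.8 [ 0.5546706  -0.07408592  0.27487328] r 0.26035713879109607 q 0.5091800732126032 yaw -0.5209524036897935 [ 6.14489341 -3.90826192 -2.99062248] 0.02360880732622012
```

Call:
move_arm([
  {"ax": 0,"ay": 0,"az": -0.551,"x": -0.04,"y": -1,"z": 0,"gripper": 0.2},
  {"ax": 0,"ay": 0,"az": -0.551,"x": -0.04,"y": -1,"z": 0,"gripper": 0.2},
  {"ax": 0,"ay": 0,"az": -0.551,"x": -0.04,"y": -1,"z": 0,"gripper": 0.2},
  {"ax": 0,"ay": 0,"az": -0.551,"x": -0.04,"y": -1,"z": 0,"gripper": 0.2},
  {"ax": 0,"ay": 0,"az": -0.551,"x": -0.04,"y": -1,"z": 0,"gripper": 0.2},
  {"ax": 0,"ay": 0,"az": 0,"x": 0,"y": 0,"z": 0,"gripper": 0.2},
])

```text
clock: 73.4
tool_pos: [0.5235, -0.1681, 0.2749]
tcp_rot: [0.068, 0.998, -0.0, 0.001]
ft_force: [8.6, -1.9, -1.7]
grip_width: 0.0236
grip_force: 10.0
```

Call:
move_arm([
  {"ax": 0,"ay": 0,"az": -0.551,"x": -0.04,"y": -1,"z": 0,"gripper": 0.2},
  {"ax": 0,"ay": 0,"az": -0.551,"x": -0.04,"y": -1,"z": 0,"gripper": 0.2},
  {"ax": 0,"ay": 0,"az": -0.551,"x": -0.04,"y": -1,"z": 0,"gripper": 0.2},
  {"ax": 0,"ay": 0,"az": -0.551,"x": -0.04,"y": -1,"z": 0,"gripper": 0.2},
  {"ax": 0,"ay": 0,"az": -0.551,"x": -0.04,"y": -1,"z": 0,"gripper": 0.2},
  {"ax": 0,"ay": 0,"az": 0,"x": 0,"y": 0,"z": 0,"gripper": 0.2},
  {"ax": 0,"ay": 0,"az": 0,"x": 0,"y": 0,"z": 0,"gripper": 0.2},
])

```text
clock: 74.1
tool_pos: [0.5294, -0.2659, 0.2748]
tcp_rot: [-0.123, 0.992, 0.0, 0.001]
ft_force: [6.5, -0.0, 0.8]
grip_width: 0.0238
grip_force: 10.0
```

```bash
python3 m6.py
```

```text
74.1 [ 0.52936415 -0.26586352  0.27479514] r 0.26082973364135853 q -0.2513187254021434 yaw 0.24758778288933714 [ 6.4850764  -0.03534755  0.84088952] 0.02376573973189234
```

Call:
move_arm([
  {"ax": 0,"ay": 0,"az": 0,"x": 0,"y": 0,"z": 0,"gripper": 0.35},
  {"ax": 0,"ay": 0,"az": 0,"x": 0,"y": 0,"z": 0,"gripper": 0.6},
  {"ax": 0,"ay": 0,"az": 0,"x": 0,"y": 0,"z": 0,"gripper": 0.6},
  {"ax": 0,"ay": 0,"az": 0,"x": 0,"y": 0,"z": 0,"gripper": 0.6},
  {"ax": 0,"ay": 0,"az": 0,"x": 0,"y": 0,"z": -1,"gripper": 0.6},
  {"ax": 0,"ay": 0,"az": 0,"x": 0,"y": 0,"z": -1,"gripper": 0.6},
  {"ax": 0,"ay": 0,"az": 0,"x": 0,"y": 0,"z": -1,"gripper": 0.6},
  {"ax": 0,"ay": 0,"az": 0,"x": 0,"y": 0,"z": -1,"gripper": 0.6},
  {"ax": 0,"ay": 0,"az": 0,"x": 0,"y": 0,"z": 0,"gripper": 0.6},
])

```text
clock: 75.0
tool_pos: [0.5285, -0.266, 0.3572]
tcp_rot: [-0.124, 0.992, -0.001, 0.002]
ft_force: [0.1, -0.5, -0.1]
grip_width: 0.0562
grip_force: 0.0
```

Call:
move_arm([
  {"ax": 0,"ay": 0,"az": 0,"x": 1,"y": 0,"z": 0,"gripper": 0.6},
  {"ax": 0,"ay": 0,"az": 0,"x": 1,"y": 0,"z": 0,"gripper": 0.6},
  {"ax": 0,"ay": 0,"az": 0,"x": 1,"y": 0,"z": 0,"gripper": 0.6},
  {"ax": 0,"ay": 0,"az": 0,"x": 1,"y": 0,"z": 0,"gripper": 0.6},
  {"ax": 0,"ay": 0,"az": 0,"x": 1,"y": 0,"z": 0,"gripper": 0.6},
  {"ax": 0,"ay": 0,"az": 0,"x": 0,"y": 0,"z": 0,"gripper": 0.6},
  {"ax": 0,"ay": 0,"az": 0,"x": 0,"y": 0,"z": 0,"gripper": 0.6},
])

```text
clock: 75.7
tool_pos: [0.4313, -0.2903, 0.3541]
tcp_rot: [-0.123, 0.992, 0.0, -0.0]
ft_force: [-0.1, 0.8, -0.7]
grip_width: 0.0563
grip_force: 0.0
```

```bash
sed -i 's/w11/w13/; s/K=(.680,.039,.291)/K=(.5297,-.266,.291)/' m5.py; python3 m5.py; python3 - <<'E'
from h import *
T,S=cam('top'),cam('side'); cv2.imwrite('pics/c14.png',np.hstack([cv2.resize(T['pixels'],(400,300)),cv2.resize(S['pixels'],(400,300))])[:,:,::-1])
E
```

```text
75.85 [ 0.43176988 -0.29007959  0.35407315] [-1.23984531e-01  9.92284083e-01  2.90496461e-04 -2.22445887e-04]
wrist [318.6081757  382.38815464] [318.3604336  366.52574526] [305 358  28  16 369] [ 0.51643575 -0.26952424  0.291     ]
side [337.07679564 261.25053763] [337.90062112 261.09937888] [333 252  10  19 161] [ 0.53170442 -0.26611407  0.291     ]
top [403.53063401 239.35342145] [404.13157895 238.21052632] [399 234  11   9  76] [ 0.53258398 -0.26767659  0.291     ]
tri [ 0.52956362 -0.26691486  0.28547911]
amber [(0.86, (array([0.4739, 0.4235, 0.0588]), np.float64(0.237)))]
amber [(0.81, (array([0.4742, 0.4243, 0.0778]), np.float64(0.068)))]
green [(0.62, (array([ 0.4653,  0.2969, -0.0505]), np.float64(0.161)))]
green [(0.57, (array([0.467 , 0.288 , 0.0082]), np.float64(0.092)))]
```

View pics/c14.png

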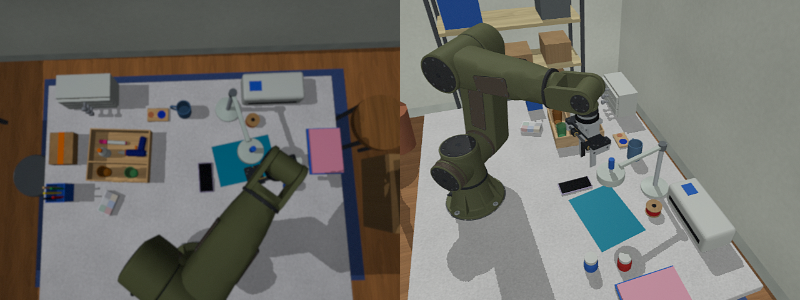

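The lamp knob is at (0.530, -0.267), about 17 mm from the sheet's centre. Everything is in the tray and the gripper is clear, so I hand in.

```bash
python3 -c "
from cell import *
print(hand_in())"
```

```text
the job is handed in; nothing more can be done
None
```

The job is handed in: glue gun, marker and bottle are in the back bay, both glasses stand in the front bay, and the lamp head is about 17 mm from the middle of the teal sheet (no brush or tape was lying out, and the hand-in returned no verdict).

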